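# Reassemble the small power unit

### The job

Put the small power unit back together in its open chassis, in this order: seat the circuit board flat on its standoffs with its transformer towards the fuse clips, set the tin shielding can over the black module on the board, push the large fuse fully home in the spring clips, and last lower the cover squarely over it all until it sits flush on the base plate. Lower the board and the cover gently rather than dropping them, and leave the dish of cover screws where it stands.

Things in the scene. Friction and masses are not known exactly. Their poses are not given: they have to be found in the camera images.
- chassis: Fixed aluminium tray on the 2 mm bench mat: base plate 112 (x) by 160 (y) by 4 mm, upturned edge 84 by 129 mm outside, its top 16 mm above the origin. Origin: centre of the plate's underside, z up. At its +y end the fuse holder; in the rest four brass standoffs, tops at 12 mm, and six tapered white guides (tops at 19 mm) that leave the board 4.5 mm of play each way, 5.5 mm at their tips.
- clip_seat (a point): Centre of the large fuse when fully home, at (0, 46.5, 34.1) mm in the chassis; axes as the chassis, fuse along x. On a black base, 19 to 29 mm from the middle at each end, a pair of brass spring jaws, hinged below, mouth 31 mm wide, tops 16 mm above this point. They open outwards as the fuse is pushed straight down (about 9 N). 38 mm free for fingers between the pairs.
- board_grip (a point): Dark green circuit board 66 (x) by 84 (y) by 2.4 mm, 0.13 kg. The point: centre of its transformer, a dark block with yellowish band, 30 (x) by 24 (y) by 34 mm tall, to pick it by; 10 mm to +y of the board's centre, 19.4 mm above its underside. Axes: the board's. Seated: axes along the chassis axes (+y to +y), this point at (0, -5.5, 31.4) mm in the chassis.
- module (a point): Top centre of the flat black module on the board, 30 (x) by 22 (y) mm, rising 10 mm above the board's upper face, 34 mm to -y of board_grip and 7 mm below it. Axes: the board's. The shielding can goes over it. When the board is seated, at (0, -39.5, 24.4) mm in the chassis.
- shield_center (a point): Shielding can: tinned steel box, open below, holes in its top, 41 (x) by 33 (y) by 22 mm tall, walls 2 mm, 0.03 kg. The point: its centre, half-way up; z up. Over the module (long side along the module's long side, x; either way round) it has 3.5 mm of play each way and its rim stands on the board, this point 1 mm above the module point.
- fuse_center (a point): Large cartridge fuse, lying on the mat: white ceramic barrel 20.9 mm across, steel end caps 22.2 mm across and 15.5 mm long, 58 mm overall, 0.06 kg. The point: its centre; x runs along the fuse, roll about x is free. Either end may go either way. A slimmer fuse, 10 by 38 mm, also lies about and is not wanted.
- cover_grip (a point): Grey cover, upright: box open below, 98 (x) by 143 (y) by 55 mm tall, walls 3 mm, 0.35 kg, with a black handle. The point: middle of the handle bar (along y, 82 mm free between posts, 14 mm wide, 12 mm tall), 30 mm above the cover's top, 85 mm above its rim. Seated: rim on the base plate outside the upturned edge, 4 mm play each way, point at (0, 0, 89) mm in it, y along y, either way round.
- dish_center (a point): Bystander: round steel dish with the cover screws, 72 mm across, 16 mm tall; the point is its centre, 8 mm up. It stays where it stands.
There are look-alikes about, which are no part of the job. Several things look just like the part that bears cover_grip: the one meant starts farthest to the robot's left.

How it is judged:
By the outcome, as a careful person would: the job done as asked, in the order asked, and still so for the second after the job is handed in, with the robot touching nothing.
It also fails if it takes over 125 s, if anything falls off the work surface, if the arm or the gripper's body presses on something with over 40 N, if the wrist force passes 120 N, or if a joint passes its speed limit or range.

### The arm

A 7-joint arm with a two-finger parallel gripper is mounted at the origin on the work surface. World frame = base frame: x ahead of the robot, y to its left, z up, the work surface at z = 0. Lengths are in mm, angles in rad, forces in N, time in s.
With the tool pointing down it reaches from about 425 to 875 mm from the base axis. Payload 4.7 kg.
Tool frame: the origin (TCP) lies midway between the tips of the shut fingers; the grasp point (between the pads) lies 19 mm behind it (bot.grip_depth is the distance from the TCP to the grasp point, in mm); z points along the fingers, x is the direction in which the jaws open and shut, and the axes are right-handed (so a half turn about z gives the same grasp; the last joint's range is limited). The gripper opens to 85 mm and grips with 20 to 120 N. Pads are 22 mm wide; open, the fingers measure 114 mm over their backs; the gripper's body (76 mm by 85 mm) begins 54 mm behind the grasp point. The pads swing forward as they close: fully open they stand 13 mm farther back than shut.
Start: joints at [-1.236, 0.321, -0.07, 1.45, 0.023, 1.371, -0.057], TCP at [204.989, 616.85, 231.349] pointing down, gripper open.
Joint ranges: [-2.86, 2.86], [-0.3, 2.09], [-1.38, 1.24], [0.06, 2.45], [-1.56, 4.7], [0.09, 2.05], [-2.69, 2.69]. Speed limits (rad/s): [2.57, 2.57, 3.14, 3.14, 3.14, 3.14, 3.14].

### API

Orientations are given as [roll, pitch, yaw] about the fixed x, y, z axes, in that order (R = Rz(yaw) Ry(pitch) Rx(roll)).
In Python, from station import bot gives the robot as it stands.
- The arm moves only by the shell command python3 -m crank 'ROWS'. ROWS is a JSON object of lists of equal length, an entry for each row: "offset": the shift along the tool's x, y, z in m, a list of three; "rot": the turn, a rotation vector about the tool's x, y, z in rad, a list of three; "gripper": the opening, from -1 (shut) to 1 (fully open). In form: {"offset": [[tx, ty, tz], ...], "rot": [[ax, ay, az], ...], "gripper": [gripper, ...]}. A call has 1 to 8 rows; each row is the pose to reach, as a shift and turn from the pose measured when the call began, along the tool's axes at that moment; what a row does not reach only later rows make up. A row lasts 1/12 s, in which the tool goes at most 41.7 mm and 7.16 degrees, less where a joint would pass 70% of its speed; a pose out of reach is approached as far as the arm can. A call with a gripper value outside its range is refused whole. The fingers move at their own pace and stop on an object; the grip force is fixed at half the most. Time passes only in rows, so rows that repeat a pose let the fingers close. It gives the time, the measured TCP pose, the force and the opening at its end, in the units of the state.
- bot.observe(): the state, without advancing time (a new reading comes with each control period).
- bot.capture(name): name is "scene" or "top" or "wrist"; returns (picture, depth): 400x640x3 uint8, red, green, blue; 400x640 float32, mm along the optical axis (not along the pixel's ray), 0 where there is no reading.
- bot.get_calibration(name): a dict with "fov_y" (degrees; the focal length in pixels is half the picture's height over the tangent of half this angle, whatever the lens; pixels are square), "cx", "cy" (the principal point, pixels), "pose" (4x4, takes a point from camera to world coordinates). Camera axes: x right, y down, z forward; pixel columns grow to the right and rows downward; lengths in mm; the calibration is good to about 2 mm. The wrist camera is an equidistant fisheye: a pixel r from the principal point sees the ray r / f radians off the axis. A picture is of the moment at which its call begins: read the wrist's pose just before it. get_calibration takes no time and is no camera call; for the wrist camera it gives the pose at the moment of the call.
- bot.finish_job(): hands the job in, once; it reports no verdict.
The state is a dict: "time_s": time; "joint_positions": joint angles; "dq": joint speeds; "joint_efforts": joint torques, N m; "tcp_pos": TCP position; "orientation": TCP orientation; "contact_force": force on the tool from outside, world axes, zero at the start; "torque": the same for the moment, N m; "opening": finger opening in mm.
Only numpy, scipy, OpenCV 4.12 (cv2) and the standard library are available. Lean on these libraries where they do the work, as an engineer would, in place of code of your own. Each camera call takes 0.05 s, during which the arm holds its last target. There are 200 camera calls.

## Working session

There is one attempt and no reset: what is moved stays moved. The work goes in short steps, Python scripts to look and compute and a shell command to move; the robot and the scene stay as the last step left them, time stands still between calls to the robot, and variables do not carry over. Pictures are saved under pics/ and viewed, about 12 in all and at most 16, crops included, and the job is handed in when it is done.

```bash
ls; mkdir -p pics
cat > h.py <<'E'
import numpy as np, cv2
from station import bot
from scipy.spatial.transform import Rotation as R
def snap(name,fn=None):
    c=bot.get_calibration(name); p,d=bot.capture(name)
    if fn: cv2.imwrite('pics/'+fn+'.png',p[:,:,::-1]); np.savez('pics/'+fn+'.npz',p=p,d=d,pose=np.array(c['pose']),fov=c['fov_y'],cx=c['cx'],cy=c['cy'],fish=(name=='wrist'))
    return load(fn) if fn else (p,d,c)
def load(fn): return dict(np.load('pics/'+fn+'.npz'))
def rays(s,uv):
    uv=np.atleast_2d(np.array(uv,float)); f=200/np.tan(np.radians(float(s['fov']))/2)
    x=(uv[:,0]-s['cx'])/f; y=(uv[:,1]-s['cy'])/f
    if s['fish']:
        r=np.hypot(x,y)+1e-9; d=np.c_[x/r*np.sin(r),y/r*np.sin(r),np.cos(r)]
    else: d=np.c_[x,y,np.ones(len(x))]
    return d
def plane(s,uv,z):
    d=rays(s,uv)@s['pose'][:3,:3].T; o=s['pose'][:3,3]
    return o+d*((z-o[2])/d[:,2])[:,None]
def cloud(s):
    v,u=np.mgrid[0:400,0:640]; d=rays(s,np.c_[u.ravel(),v.ravel()])
    P=d/d[:,2:]*s['d'].reshape(-1,1); W=P@s['pose'][:3,:3].T+s['pose'][:3,3]
    W[s['d'].ravel()<=0]=np.nan
    return W.reshape(400,640,3)
def T():
    o=bot.observe(); return o,np.array(o['tcp_pos']),R.from_euler('xyz',o['orientation'])
def go(p,yaw):
    "needed offset (m) and rotvec to TCP p, tool down with jaw x-axis at yaw (mod pi)"
    o,t,r=T()
    best=None
    for y in (yaw,yaw+np.pi,yaw-np.pi):
        g=R.from_matrix(np.array([[np.cos(y),np.sin(y),0],[np.sin(y),-np.cos(y),0],[0,0,-1]]).T)
        rv=(r.inv()*g).as_rotvec()
        if best is None or np.linalg.norm(rv)<np.linalg.norm(best): best=rv
    off=r.inv().apply(np.array(p)-t)/1000
    print('off',off.round(4),'rot',best.round(4),'rows',np.ceil(max(np.linalg.norm(off)/.0417,np.degrees(np.linalg.norm(best))/7.16)))
def st():
    o=bot.observe(); print({k:np.round(v,3).tolist() for k,v in o.items() if k not in('dq','joint_efforts')})
E
python3 - <<'E'
from h import *
st()
for n in('scene','top','wrist'):
    s=snap(n,n+'0'); print(n,s['pose'].round(2).tolist(),s['fov'],s['cx'],s['cy'])
E
```

```text
pics
{'time_s': 0.0, 'joint_positions': [-1.236, 0.322, -0.07, 1.452, 0.023, 1.371, -0.057], 'tcp_pos': [204.83, 616.319, 230.224], 'orientation': [3.141, 0.002, 1.25], 'contact_force': [0.54, 0.199, -0.049], 'torque': [0.027, -0.04, -0.004], 'opening': 85.302}
scene [[0.15, 0.66, -0.73, 1183.51], [0.99, -0.11, 0.11, -253.33], [-0.01, -0.74, -0.67, 794.74], [0.0, 0.0, 0.0, 1.0]] 56.66103218382574 323.66216385558334 205.16306485018586
top [[0.03, -1.0, 0.07, 316.82], [-1.0, -0.03, 0.01, -139.82], [-0.01, -0.07, -1.0, 1404.11], [0.0, 0.0, 0.0, 1.0]] 56.42436548130408 322.05265361933687 198.91060181469723
wrist [[0.32, 0.92, 0.25, 143.04], [0.95, -0.3, -0.08, 637.82], [-0.0, 0.26, -0.97, 373.08], [0.0, 0.0, 0.0, 1.0]] 65.70646984690485 319.7785912782976 196.93898923574156
```

View pics/top0.png

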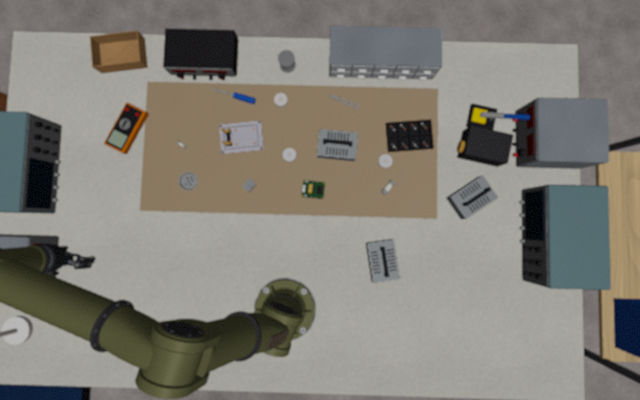

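View pics/scene0.png

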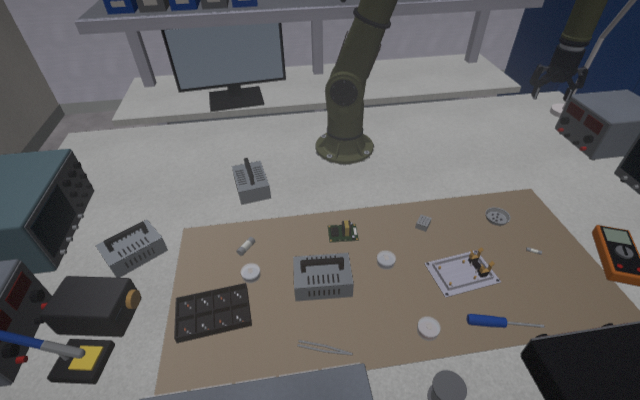

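The top view shows three grey covers, at (338,145), (473,197) and (383,261). Image left is the robot's left, so (338,145), the one on the mat, fits. The chassis is at (241,137), the board at (313,189), the can at (249,185), the big fuse at (388,187), the slim fuse at (182,144) and the dish at (188,181).

Run:
```python
from h import *
s=load('top0')
im=s['p'][:,:,::-1]
cv2.imwrite('pics/topcrop.png',cv2.resize(im[90:290,140:500],None,fx=2.2,fy=2.2,interpolation=cv2.INTER_CUBIC))
for n,uv,z in [('cover',(338,145),57),('c2',(473,197),57),('c3',(383,261),57),('chassis',(241,137),6),('board',(313,189),5),('can',(249,185),24),('fuse',(388,187),13),('dish',(188,181),10)]:
    print(n,plane(s,uv,z).round(0))
W=cloud(s)
# height map: above-mat blobs
z=W[:,:,2]; m=((z>8)&(z<110)).astype(np.uint8); m[:, :140]=0; m[:,505:]=0; m[:85]=0; m[290:]=0
n,l,stt,c=cv2.connectedComponentsWithStats(m)
for i in range(1,n):
    if stt[i,4]>25:
        q=W[l==i]; print(stt[i],c[i].round(1),np.nanmedian(q,0).round(0),np.nanmax(q[:,2]).round(0))
```

```text
cover [[ 605. -182.   57.]]
c2 [[ 428. -675.   57.]]
c3 [[ 190. -354.   57.]]
chassis [[637. 186.   6.]]
board [[446. -94.   5.]]
can [[453. 144.  24.]]
fuse [[ 461. -375.   13.]]
dish [[463. 377.  10.]]
[213  88  44  16 190] [240.4  96.2] [788. 184.  23.] 34.0
[274  92  14  15 149] [280.7  99. ] [783.  37.  24.] 32.0
[ 457  103   48   63 2200] [482.6 136.6] [ 637. -709.   81.] 93.0
[140 108   9  22 107] [142.7 116.6] [703. 555.  29.] 41.0
[386 118  48  34 565] [410.6 134.6] [ 659. -455.   18.] 31.0
[220 121  40  29 344] [236.3 135.6] [638. 218.  14.] 55.0
[ 317  129   42   32 1122] [337.4 144.3] [ 606. -180.   57.] 99.0
[235 131  15  10  49] [242.3 135.6] [640. 180.  10.] 16.0
[177 141  10   7  26] [181.3 143.8] [603. 411.  12.] 16.0
[283 148  14  13 145] [289.5 153.9] [573.  -4.  24.] 31.0
[378 153  15  16 150] [385.4 160.4] [ 559. -361.   25.] 33.0
[179 171  19  19 165] [187.5 179.9] [467. 380.  12.] 24.0
[ 447  175   52   44 1235] [472.5 196.8] [ 429. -672.   55.] 98.0
[243 178  14  14 110] [249.1 184.4] [456. 144.  24.] 32.0
[305 179  11  15  74] [310.2 187.3] [448. -84.  37.] 46.0
[382 179  14  16  92] [388.  186.4] [ 462. -373.   22.] 28.0
[317 184   7  10  50] [319.7 189.2] [ 446. -120.   15.] 22.0
[ 366  239   35   44 1168] [382.9 260.1] [ 193. -351.   56.] 97.0
[263 279  45  11 344] [284.8 285. ] [87. -2. 14.] 39.0
```

View pics/topcrop.png

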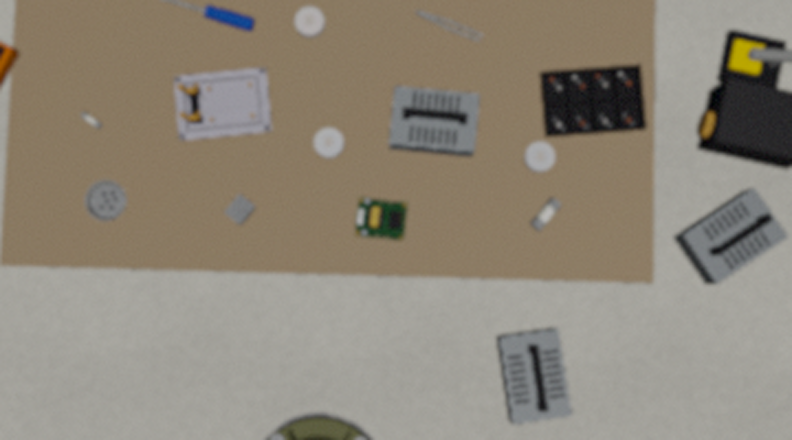

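Crop: the leftmost cover at crop (434,120) is the one meant; the others, at (731,235) and (533,375), lie further right. Clips are on the chassis's left, so its +y is about world +y. The board's module is on the right, so its +y also points left.

Run:
```python
from h import *
go((400,420,300),0.65)
go((520,110,300),0.0)
```

```text
off [-0.125   0.2471 -0.0694] rot [5.0e-04 1.5e-03 6.0e-01] rows 7.0
off [-0.3813  0.4588 -0.069 ] rot [1.00e-03 1.30e-03 1.25e+00] rows 15.0
```

```bash
python3 -m crank '{"offset":[[-0.02,0.04,-0.01],[-0.04,0.08,-0.03],[-0.06,0.12,-0.05],[-0.08,0.16,-0.06],[-0.1,0.2,-0.07],[-0.125,0.247,-0.07],[-0.125,0.247,-0.07]],"rot":[[0,0,0.1],[0,0,0.2],[0,0,0.3],[0,0,0.4],[0,0,0.5],[0,0,0.6],[0,0,0.6]],"gripper":[1,1,1,1,1,1,1]}'
python3 - <<'E'
from h import *
go((500,110,300),0.0)
E
```

```text
time_s: 0.73
tcp_pos: [401.7, 417.9, 301.5]
orientation: [3.14, -0.0, 0.645]
contact_force: [1.2, 0.1, 0.3]
opening: 85.4
off [-0.1065  0.3051  0.0018] rot [ 1.000e-03 -4.000e-04  6.447e-01] rows 8.0
```

```bash
python3 -m crank '{"offset":[[-0.013,0.038,0],[-0.026,0.076,0],[-0.04,0.114,0],[-0.053,0.153,0],[-0.066,0.191,0],[-0.08,0.229,0],[-0.093,0.267,0],[-0.107,0.305,0]],"rot":[[0,0,0.08],[0,0,0.16],[0,0,0.24],[0,0,0.32],[0,0,0.4],[0,0,0.48],[0,0,0.56],[0,0,0.645]],"gripper":[1,1,1,1,1,1,1,1]}'
python3 - <<'E'
from h import *
s=snap('wrist','w1'); st()
W=cloud(s); print(W[::80,::80].round(0)[:,:,2])
go((500,-150,300),0.0)
E
```

```text
time_s: 1.4
tcp_pos: [499.6, 107.8, 301.7]
orientation: [3.141, -0.001, -0.004]
contact_force: [0.2, 0.7, -0.2]
opening: 85.2
{'time_s': 1.45, 'joint_positions': [-0.691, -0.016, 0.441, 1.693, 0.013, 1.462, -0.273], 'tcp_pos': [502.104, 97.238, 302.18], 'orientation': [3.136, -0.003, -0.021], 'contact_force': [1.451, -7.681, 0.508], 'torque': [-0.486, -0.097, 0.025], 'opening': 85.682}
[[-21.   0.   1.   3.   1.   3.   3.  71.]
 [  0.   0.   1.   1.   1.  25.   2.  60.]
 [ -0.   1.   0.   4.   2.   6.   4.  -0.]
 [197.  42.  -0.   2.   3.   2.   1.  -1.]
 [242.   1. 368.   1.   2.  56. 367. 118.]]
off [0.0031 0.2472 0.0036] rot [ 0.0056 -0.0029 -0.021 ] rows 6.0
```

View pics/w1.png

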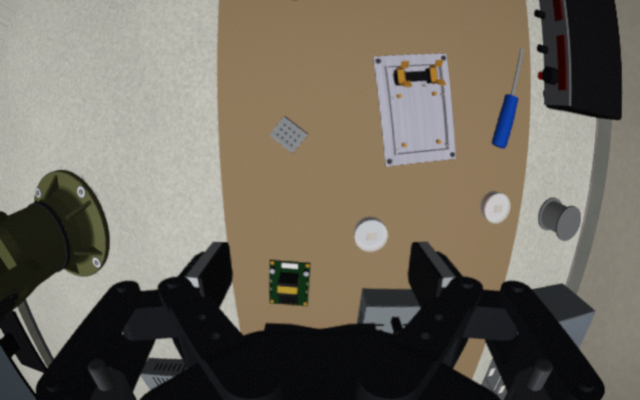

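Wrist view: chassis with corners about (377,57), (452,54), (456,158) and (388,165), clips at the top (+y); can at (289,134), rotated about 45°; board at (290,283) with the white connector at the top and the yellow-banded transformer at (289,288). Hovering over the board next.

```bash
python3 -m crank '{"offset":[[0,0.04,0],[0,0.08,0],[0,0.12,0],[0,0.155,0.03],[0,0.185,0.06],[0,0.185,0.08],[0,0.185,0.08],[0,0.185,0.08]],"rot":[[0,0,0],[0,0,0],[0,0,0],[0,0,0],[0,0,0],[0,0,0],[0,0,0],[0,0,0]],"gripper":[1,1,1,1,1,1,1,1]}';  python3 -m crank '{"offset":[[-0.02,0,0.02],[-0.04,0,0.04],[-0.05,0,0.06],[-0.05,0,0.06],[-0.05,0,0.06]],"rot":[[0,0,0],[0,0,0],[0,0,0],[0,0,0],[0,0,0]],"gripper":[1,1,1,1,1]}';python3 - <<'E'
from h import *
s=load('w1')
W=cloud(s);h,w=400,640
hsv=cv2.cvtColor(s['p'],cv2.COLOR_RGB2HSV)
m=((hsv[...,1]<60)&(hsv[...,2]>110)).astype(np.uint8); 
mm=np.zeros_like(m); mm[40:180,360:470]=m[40:180,360:470]
c=max(cv2.findContours(mm,0,2)[0],key=cv2.contourArea)
P=plane(s,cv2.convexHull(c)[:,0],6)[:,:2].astype(np.float32); print('chassis',cv2.minAreaRect(P))
mm=m*0; mm[105:165,260:320]=m[105:165,260:320]
c=max(cv2.findContours(mm,0,2)[0],key=cv2.contourArea)
print('can',cv2.minAreaRect(plane(s,cv2.convexHull(c)[:,0],24)[:,:2].astype(np.float32)))
st(); s=snap('wrist','w2')
E
```

```text
time_s: 2.12
tcp_pos: [497.5, -87.7, 222.4]
orientation: [3.136, -0.0, -0.022]
contact_force: [0.4, 0.8, 0.6]
opening: 85.5
time_s: 2.53
tcp_pos: [448.5, -85.3, 163.9]
orientation: [3.137, -0.002, -0.019]
contact_force: [-0.2, -0.6, 0.2]
opening: 85.3
chassis ((640.93359375, 188.45542907714844), (114.24117279052734, 161.74693298339844), 7.2729339599609375)
can ((456.9090576171875, 148.50570678710938), (33.90299987792969, 42.10580825805664), 50.96573257446289)
{'time_s': 2.533, 'joint_positions': [-0.514, -0.081, 0.62, 2.02, 0.055, 1.186, 0.065], 'tcp_pos': [448.533, -85.278, 163.908], 'orientation': [3.137, -0.002, -0.019], 'contact_force': [-0.191, -0.615, 0.205], 'torque': [0.025, -0.045, 0.02], 'opening': 85.278}
```

View pics/w2.png

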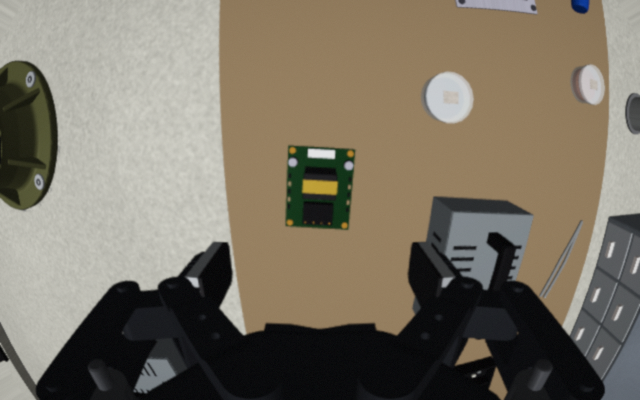

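Board at (321,188) in view, connector (white) up, transformer with yellow band at (320,187), module at (318,212).

Run:
```python
from h import *
s=load('w2')
hsv=cv2.cvtColor(s['p'],cv2.COLOR_RGB2HSV)
m=((hsv[...,0]>40)&(hsv[...,0]<90)&(hsv[...,1]>80)).astype(np.uint8); mm=m*0; mm[140:240,270:370]=m[140:240,270:370]
pts=np.argwhere(mm)[:,::-1]
r=cv2.minAreaRect(plane(s,cv2.convexHull(pts.astype(np.int32))[:,0],4.4)[:,:2].astype(np.float32)); print('board',r)
W=cloud(s); q=W[140:240,270:370].reshape(-1,3); q=q[(q[:,2]>30)&(q[:,2]<60)]
print('tf',len(q),np.nanmedian(q[:,2]),cv2.minAreaRect(q[:,:2].astype(np.float32)))
a=np.radians(r[2]); a=(a+np.pi/4)%(np.pi/2)-np.pi/4
c=np.array(r[0]); g=c+10*np.array([-np.sin(a),np.cos(a)]); print('grip',g,np.degrees(a))
go((g[0],g[1],70),a)
```

```text
board ((448.13421630859375, -92.07149505615234), (83.12893676757812, 64.88101196289062), 85.72476196289062)
tf 931 38.59282142397058 ((448.7336120605469, -82.26073455810547), (24.621706008911133, 30.433176040649414), 86.7067642211914)
grip [448.87969389 -82.09932061] -4.275238037109377
off [-0.0012 -0.0041  0.0947] rot [ 0.0048 -0.0038  0.0553] rows 3.0
```

```bash
python3 -m crank '{"offset":[[-0.001,-0.004,0.035],[-0.001,-0.004,0.07],[-0.001,-0.004,0.1],[-0.001,-0.004,0.125],[-0.001,-0.004,0.14],[-0.001,-0.004,0.15],[-0.001,-0.004,0.153],[-0.001,-0.004,0.153]],"rot":[[0,0,0.05],[0.005,-0.004,0.05],[0.005,-0.004,0.05],[0.005,-0.004,0.05],[0.005,-0.004,0.05],[0.005,-0.004,0.05],[0.005,-0.004,0.05],[0.005,-0.004,0.05]],"gripper":[0.3,0.3,0.3,0.3,0.3,0.3,0.3,0.3]}'; python3 -c "
from h import *
st();go((448.8,-82.1,9.5),np.radians(-4))"
```

```text
time_s: 3.25
tcp_pos: [450.8, -82.3, 12.3]
orientation: [3.141, -0.001, -0.068]
contact_force: [1.3, 0.4, 0.3]
opening: 55.7
{'time_s': 3.25, 'joint_positions': [-0.475, 0.173, 0.638, 2.158, -0.137, 0.848, 0.179], 'tcp_pos': [450.78, -82.283, 12.309], 'orientation': [3.141, -0.001, -0.068], 'contact_force': [1.348, 0.415, 0.296], 'torque': [0.013, 0.008, 0.047], 'opening': 55.658}
off [-0.002  -0.      0.0028] rot [ 0.0004 -0.0009  0.0014] rows 1.0
```

Close, then lift slightly and check.

```bash
python3 -m crank '{"offset":[[-0.002,0,0.002],[-0.002,0,0.002],[-0.002,0,0.002],[-0.002,0,0.002],[-0.002,0,0.002],[-0.002,0,0.002],[-0.002,0,0.002],[-0.002,0,0.002]],"rot":[[0,0,0],[0,0,0],[0,0,0],[0,0,0],[0,0,0],[0,0,0],[0,0,0],[0,0,0]],"gripper":[0,-0.4,-1,-1,-1,-1,-1,-1]}';python3 -m crank '{"offset":[[0,0,-0.01],[0,0,-0.025],[0,0,-0.05],[0,0,-0.08],[0,0,-0.11],[0,0,-0.12],[0,0,-0.12]],"rot":[[0,0,0],[0,0,0],[0,0,0],[0,0,0],[0,0,0],[0,0,0],[0,0,0]],"gripper":[-1,-1,-1,-1,-1,-1,-1]}'; python3 -c "
from h import *
st()
s=snap('top','t1')
go((641.5,183,140),np.radians(7))"
```

```text
time_s: 3.92
tcp_pos: [450.2, -82.1, 11.6]
orientation: [-3.141, -0.004, -0.068]
contact_force: [-0.2, 0.8, 6.6]
opening: 29.3
time_s: 4.5
tcp_pos: [451.8, -82.2, 134.6]
orientation: [-3.139, -0.01, -0.068]
contact_force: [0.5, -0.1, -2.9]
opening: 28.8
{'time_s': 4.5, 'joint_positions': [-0.525, -0.045, 0.642, 2.055, 0.027, 1.114, 0.036], 'tcp_pos': [451.778, -82.191, 134.61], 'orientation': [-3.139, -0.01, -0.068], 'contact_force': [0.518, -0.143, -2.915], 'torque': [0.008, 0.001, -0.09], 'opening': 28.811}
off [ 0.1727 -0.2774 -0.006 ] rot [-0.001  -0.0062 -0.1903] rows 8.0
```

```bash
python3 -m crank '{"offset":[[0.008,-0.013,0],[0.025,-0.04,0],[0.043,-0.07,0],[0.061,-0.098,0],[0.08,-0.128,0],[0.099,-0.158,0],[0.118,-0.189,0],[0.135,-0.217,0]],"rot":[[0,0,0],[0,0,-0.03],[0,0,-0.05],[0,0,-0.08],[0,0,-0.1],[0,0,-0.13],[0,0,-0.15],[0,0,-0.17]],"gripper":[-1,-1,-1,-1,-1,-1,-1,-1]}'; python3 -c "
from h import *
go((641.5,183,140),np.radians(7))"
```

```text
time_s: 5.22
tcp_pos: [599.4, 128.4, 130.3]
orientation: [-3.141, -0.002, 0.104]
contact_force: [0.9, 0.8, -0.4]
opening: 28.9
off [ 0.0476 -0.0499 -0.0096] rot [-0.0002 -0.002  -0.0179] rows 2.0
```

```bash
python3 -m crank '{"offset":[[0.015,-0.015,-0.003],[0.03,-0.03,-0.006],[0.04,-0.043,-0.009],[0.048,-0.05,-0.009],[0.048,-0.05,-0.009],[0.048,-0.05,-0.009],[0.048,-0.05,-0.009]],"rot":[[0,0,-0.005],[0,0,-0.01],[0,0,-0.018],[0,0,-0.018],[0,0,-0.018],[0,0,-0.018],[0,0,-0.018]],"gripper":[-1,-1,-1,-1,-1,-1,-1]}'; python3 -c "
from h import *
st()
s=snap('wrist','w3');snap('top','t2')"
```

```text
time_s: 5.8
tcp_pos: [640.7, 182.1, 137.4]
orientation: [3.14, 0.001, 0.121]
contact_force: [-0.4, -0.4, -1.6]
opening: 29.0
{'time_s': 5.8, 'joint_positions': [-0.672, 0.437, 0.467, 1.537, -0.203, 1.218, -0.051], 'tcp_pos': [640.731, 182.138, 137.4], 'orientation': [3.14, 0.001, 0.121], 'contact_force': [-0.446, -0.355, -1.565], 'torque': [-0.04, 0.002, -0.025], 'opening': 29.021}
```

View pics/w3.png

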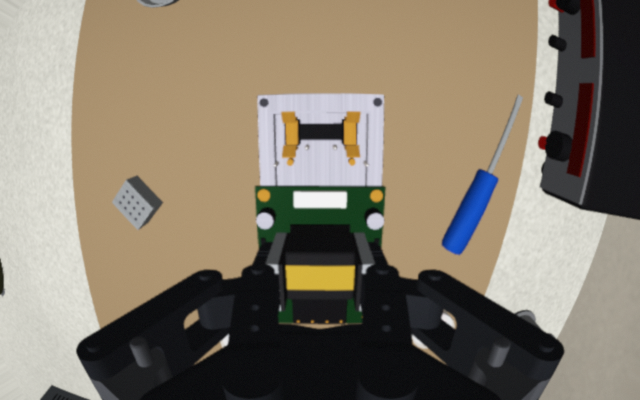

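Board held level above the chassis; plate's +y corners at (258,97) and (383,95), clips at (290,130) and (351,130). Can now at (137,201). Measuring chassis and held board in the same picture.

```bash
cat >> h.py <<'E'
def edge(s,p,axis,lo,hi,z,win=8):
    "strongest luminance edge near pixel p along axis (0: search in u, sample v lo..hi); world line points at z"
    g=cv2.GaussianBlur(cv2.cvtColor(s['p'],cv2.COLOR_RGB2GRAY),(3,3),0).astype(float)
    out=[]
    for k in range(lo,hi):
        c=p(k); c=int(round(c)); rng=np.arange(c-win,c+win+1)
        l=g[k,rng] if axis==0 else g[rng,k]
        d=abs(np.diff(l)); i=d.argmax(); w=d[max(i-1,0):i+2]; x=rng[0]+.5+((np.arange(max(i-1,0),max(i-1,0)+len(w)))*w).sum()/w.sum()
        out.append((x,k) if axis==0 else (k,x))
    return plane(s,out,z)[:,:2]
def line(P):
    vx,vy,x,y=cv2.fitLine(P.astype(np.float32),cv2.DIST_HUBER,0,.1,.01).ravel(); return np.array([vx,vy]),np.array([x,y])
E
python3 - <<'E'
from h import *
s=load('w3')
E=[edge(s,lambda k:258,0,105,180,6,6),edge(s,lambda k:384,0,105,180,6,6),edge(s,lambda k:96,1,268,374,6,6)]
L=[line(e) for e in E]
for d,p in L: print(np.degrees(np.arctan2(d[1],d[0])).round(2),p.round(1))
a=np.mean([np.degrees(np.arctan2(*(d*np.sign(d[1]))[::-1])) for d,p in L[:2]])-90; print('yaw',a)
a=np.radians(a);ex=np.array([np.cos(a),np.sin(a)]);ey=np.array([-ex[1],ex[0]])
x1,x2=L[0][1]@ex,L[1][1]@ex; y=L[2][1]@ey; print('w',x2-x1)
c=(x1+x2)/2*ex+(y-80)*ey; print('center',c,'grip target',c-5.5*ey)
B=[edge(s,lambda k:257,0,192,206,130,5),edge(s,lambda k:383,0,192,206,130,5),edge(s,lambda k:186,1,275,365,130,5)]
for e in B: d,p=line(e); print('b',np.degrees(np.arctan2(d[1],d[0])).round(2),p.round(1))
p1=line(B[0])[1]@ex;p2=line(B[1])[1]@ex; py=line(B[2])[1]@ey
b=(p1+p2)/2*ex+(py-42)*ey; print('board c',b,'w',p2-p1,'grip',b+10*ey)
tgt=c-15.5*ey; print('shift needed world',tgt-b)
# clips/holder heights from cloud: chassis in top pic too
E
```

```text
-82.88 [581.3 217.9]
-82.73 [690.5 240.8]
7.56 [631.8 267.5]
yaw 7.1954803
w 111.18909
center [641.1051  188.01146] grip target [641.794   182.55478]
b 82.25 [606.3 203.1]
b -66.89 [670.5 211. ]
b 5.66 [640.2 213.4]
board c [642.8702  171.36922] w 64.70087 grip [641.6176  181.29047]
shift needed world [0.1763916 1.2643127]
```

```bash
python3 -m crank '{"offset":[[0.001,-0.001,0.015],[0.001,-0.001,0.035],[0.001,-0.001,0.055],[0.001,-0.001,0.07],[0.001,-0.001,0.085],[0.001,-0.001,0.09],[0.001,-0.001,0.092],[0.001,-0.001,0.092]],"rot":[[0,0,-0.005],[0,0,-0.005],[0,0,-0.005],[0,0,-0.005],[0,0,-0.005],[0,0,-0.005],[0,0,-0.005],[0,0,-0.005]],"gripper":[-1,-1,-1,-1,-1,-1,-1,-1]}'; python3 -c "
from h import *
st();go((641.6,182.9,34),np.radians(7.2))"
```

```text
time_s: 6.57
tcp_pos: [642.0, 182.5, 46.7]
orientation: [3.141, -0.0, 0.125]
contact_force: [0.8, 0.1, -1.1]
opening: 28.8
{'time_s': 6.567, 'joint_positions': [-0.651, 0.524, 0.44, 1.611, -0.246, 1.061, -0.017], 'tcp_pos': [642.031, 182.518, 46.733], 'orientation': [3.141, -0.0, 0.125], 'contact_force': [0.794, 0.098, -1.071], 'torque': [0.02, -0.06, 0.02], 'opening': 28.771}
off [-0.0004 -0.0004  0.0127] rot [ 0.0006 -0.0002 -0.0005] rows 1.0
```

```bash
python3 -m crank '{"offset":[[0,0,0.004],[0,0,0.008],[0,0,0.012],[0,0,0.015],[0,0,0.017],[0,0,0.018],[0,0,0.019],[0,0,0.02]],"rot":[[0,0,0],[0,0,0],[0,0,0],[0,0,0],[0,0,0],[0,0,0],[0,0,0],[0,0,0]],"gripper":[-1,-1,-1,-1,-1,-1,-1,-1]}'; python3 -c "
from h import *
st()"
```

```text
time_s: 7.23
tcp_pos: [642.1, 182.5, 26.7]
orientation: [3.141, -0.0, 0.125]
contact_force: [-0.3, -0.3, -1.4]
opening: 28.9
{'time_s': 7.233, 'joint_positions': [-0.646, 0.547, 0.433, 1.623, -0.257, 1.028, -0.01], 'tcp_pos': [642.118, 182.525, 26.708], 'orientation': [3.141, -0.0, 0.125], 'contact_force': [-0.328, -0.34, -1.405], 'torque': [0.043, -0.007, -0.013], 'opening': 28.934}
```

Inside the guides, no contact. Last few mm until force shows.

```bash
python3 -m crank '{"offset":[[0,0,0.001],[0,0,0.002],[0,0,0.003],[0,0,0.0035],[0,0,0.004],[0,0,0.004]],"rot":[[0,0,0],[0,0,0],[0,0,0],[0,0,0],[0,0,0],[0,0,0]],"gripper":[-1,-1,-1,-1,-1,-1]}'; python3 -c "
from h import *
st()"
```

```text
time_s: 7.73
tcp_pos: [642.3, 182.6, 23.7]
orientation: [3.141, -0.001, 0.125]
contact_force: [-1.9, -0.4, 4.6]
opening: 29.3
{'time_s': 7.733, 'joint_positions': [-0.645, 0.55, 0.432, 1.625, -0.259, 1.023, -0.009], 'tcp_pos': [642.259, 182.587, 23.698], 'orientation': [3.141, -0.001, 0.125], 'contact_force': [-1.887, -0.406, 4.554], 'torque': [-0.162, 0.528, -0.045], 'opening': 29.254}
```

```bash
python3 -m crank '{"offset":[[0,0,0],[0,0,0],[0,0,0],[0,0,0],[0,0,-0.02],[0,0,-0.05],[0,0,-0.09],[0,0,-0.13]],"rot":[[0,0,0],[0,0,0],[0,0,0],[0,0,0],[0,0,0],[0,0,0],[0,0,0],[0,0,0]],"gripper":[0,0,0,0,0,0,0,0]}'; python3 -c "
from h import *
st()
go((500,130,250),0)"
```

```text
time_s: 8.4
tcp_pos: [641.3, 182.2, 154.0]
orientation: [3.141, 0.002, 0.125]
contact_force: [0.2, 0.6, -0.8]
opening: 42.7
{'time_s': 8.4, 'joint_positions': [-0.673, 0.425, 0.47, 1.518, -0.198, 1.248, -0.051], 'tcp_pos': [641.314, 182.245, 153.971], 'orientation': [3.141, 0.002, 0.125], 'contact_force': [0.204, 0.619, -0.757], 'torque': [0.067, -0.072, -0.031], 'opening': 42.685}
off [-0.1469  0.0343 -0.0957] rot [0.0011 0.0017 0.1249] rows 5.0
```

Run:
```python
from h import *
s=snap('wrist','w4')
go((457,148.5,140),np.radians(-39))
# rect from w3 for can
s=load('w3'); hsv=cv2.cvtColor(s['p'],cv2.COLOR_RGB2HSV); m=((hsv[...,1]<60)).astype(np.uint8); mm=m*0; mm[170:235,105:170]=m[170:235,105:170]
c=max(cv2.findContours(mm,0,2)[0],key=cv2.contourArea); W=cloud(s)
k=np.zeros_like(mm); cv2.drawContours(k,[c],-1,1,-1); q=W[(k>0)&(W[...,2]>20)&(W[...,2]<28)]
print('can',cv2.minAreaRect(q[:,:2].astype(np.float32)),np.median(q[:,2]))
```

```text
off [-0.1927  0.0111  0.022 ] rot [-0.0079 -0.0112  0.8055] rows 7.0
can ((457.3474426269531, 148.4470977783203), (34.90483474731445, 42.0751838684082), 52.04635238647461) 24.06778371696909
```

View pics/w4.png

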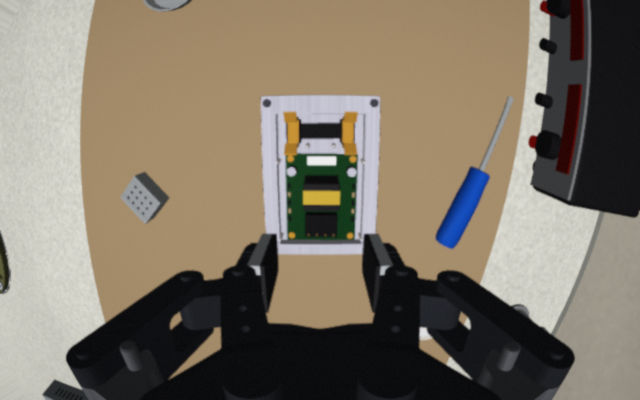

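Board sits flat and centred in the chassis at (321,197), transformer up towards the clips. Can at (145,198). Going to the can.

```bash
python3 -m crank '{"offset":[[-0.025,0.001,0.002],[-0.05,0.002,0.004],[-0.08,0.004,0.007],[-0.11,0.006,0.01],[-0.14,0.008,0.014],[-0.17,0.01,0.02],[-0.193,0.011,0.022],[-0.193,0.011,0.022]],"rot":[[0,0,0.1],[0,0,0.2],[0,0,0.3],[0,0,0.4],[0,0,0.52],[0,0,0.64],[0,0,0.75],[0,0,0.8]],"gripper":[0.6,0.6,0.6,0.6,0.6,0.6,0.6,0.6]}'
python3 - <<'E'
from h import *
s=load('w4')
hsv=cv2.cvtColor(s['p'],cv2.COLOR_RGB2HSV)
m=((hsv[...,0]>40)&(hsv[...,0]<90)&(hsv[...,1]>80)).astype(np.uint8); mm=m*0; mm[145:250,275:365]=m[145:250,275:365]
r=cv2.minAreaRect(plane(s,cv2.convexHull(np.argwhere(mm)[:,::-1].astype(np.int32))[:,0],16.4)[:,:2].astype(np.float32)); print('board',r)
a=np.radians((r[2]+45)%90-45); print('module',np.array(r[0])+24*np.array([np.sin(a),-np.cos(a)]),np.degrees(a))
W=cloud(s); q=W[150:242,285:358].reshape(-1,3)
for lo,hi,n in((45,55,'tf'),(24,29,'module')):
    z=q[(q[:,2]>lo)&(q[:,2]<hi)&((lo>40)|(q[:,1]<165))]; print(n,len(z),np.median(z[:,2]),cv2.minAreaRect(z[:,:2].astype(np.float32)))
a=np.radians(7.2); print('nominal module',641.1+39.5*np.sin(a),188-39.5*np.cos(a))
go((457.2,148.5,9),np.radians(-38.5))
E
```

```text
time_s: 9.12
tcp_pos: [451.7, 147.8, 138.5]
orientation: [-3.133, -0.003, -0.679]
contact_force: [0.7, 0.2, 0.2]
opening: 68.2
board ((643.965087890625, 172.00559997558594), (63.57094192504883, 82.88629913330078), 6.4506611824035645)
module [646.66142987 148.15754471] 6.4506611824035645
tf 1178 50.65520961872835 ((640.9906616210938, 195.81884765625), (57.72829055786133, 50.768985748291016), 7.118832588195801)
module 713 26.413838169925498 ((646.1885986328125, 148.75607299804688), (29.730527877807617, 22.670677185058594), 7.80533504486084)
nominal module 646.0506627257901 148.81146929807812
off [ 0.0035 -0.0028  0.1295] rot [-0.0085 -0.0027 -0.0071] rows 4.0
```

Module measured at (646.3, 148.6), matching the nominal. Descend on the can.

```bash
python3 -m crank '{"offset":[[0.003,-0.003,0.035],[0.0035,-0.003,0.07],[0.0035,-0.003,0.095],[0.0035,-0.003,0.115],[0.0035,-0.003,0.125],[0.0035,-0.003,0.129],[0.0035,-0.003,0.129],[0.0035,-0.003,0.129]],"rot":[[-0.008,-0.003,-0.007],[-0.008,-0.003,-0.007],[-0.008,-0.003,-0.007],[-0.008,-0.003,-0.007],[-0.008,-0.003,-0.007],[-0.008,-0.003,-0.007],[-0.008,-0.003,-0.007],[-0.008,-0.003,-0.007]],"gripper":[0.6,0.6,0.6,0.6,0.6,0.6,0.6,0.6]}'; python3 -c "
from h import *
st();go((457.2,148.5,9),np.radians(-38.5))"
```

```text
time_s: 9.78
tcp_pos: [458.2, 148.9, 10.4]
orientation: [-3.14, -0.0, -0.672]
contact_force: [-0.3, -0.4, 0.6]
opening: 68.4
{'time_s': 9.783, 'joint_positions': [-0.869, 0.22, 0.544, 2.103, -0.152, 0.853, -0.908], 'tcp_pos': [458.215, 148.9, 10.401], 'orientation': [-3.14, -0.0, -0.672], 'contact_force': [-0.336, -0.354, 0.61], 'torque': [0.003, -0.004, -0.028], 'opening': 68.439}
off [-0.0005  0.0009  0.0014] rot [-0.002  -0.0004 -0.0002] rows 1.0
```

```bash
python3 -m crank '{"offset":[[0,0.001,0.001],[0,0.001,0.001],[0,0.001,0.001],[0,0.001,0.001],[0,0.001,0.001],[0,0.001,0.001],[0,0.001,0.001],[0,0.001,0.001]],"rot":[[0,0,0],[0,0,0],[0,0,0],[0,0,0],[0,0,0],[0,0,0],[0,0,0],[0,0,0]],"gripper":[0.3,0,-0.4,-1,-1,-1,-1,-1]}';python3 -m crank '{"offset":[[0,0,-0.01],[0,0,-0.03],[0,0,-0.06],[0,0,-0.09],[0,0,-0.12],[0,0,-0.13],[0,0,-0.13]],"rot":[[0,0,0],[0,0,0],[0,0,0],[0,0,0],[0,0,0],[0,0,0],[0,0,0]],"gripper":[-1,-1,-1,-1,-1,-1,-1]}'; python3 -c "
from h import *
st()
go((646.3,148.6,140),np.radians(7.2))"
```

```text
time_s: 10.45
tcp_pos: [458.8, 148.6, 10.9]
orientation: [-3.137, -0.001, -0.672]
contact_force: [-1.2, 0.3, 6.4]
opening: 39.2
time_s: 11.03
tcp_pos: [460.5, 149.2, 144.5]
orientation: [-3.13, -0.003, -0.672]
contact_force: [0.0, 0.4, 0.2]
opening: 39.6
{'time_s': 11.033, 'joint_positions': [-0.918, 0.011, 0.56, 1.989, -0.01, 1.131, -1.026], 'tcp_pos': [460.456, 149.165, 144.502], 'orientation': [-3.13, -0.003, -0.672], 'contact_force': [0.026, 0.38, 0.186], 'torque': [0.004, -0.004, 0.019], 'opening': 39.647}
off [ 0.1457 -0.1152  0.0063] rot [-0.0097 -0.0074 -0.798 ] rows 7.0
```

```bash
python3 -m crank '{"offset":[[0.01,-0.008,0],[0.03,-0.024,0],[0.052,-0.041,0],[0.074,-0.059,0],[0.096,-0.076,0],[0.118,-0.093,0],[0.136,-0.107,0],[0.1457,-0.1155,0]],"rot":[[0,0,-0.08],[0,0,-0.18],[0,0,-0.28],[0,0,-0.39],[0,0,-0.5],[0,0,-0.61],[0,0,-0.72],[0,0,-0.798]],"gripper":[-1,-1,-1,-1,-1,-1,-1,-1]}'; python3 -c "
from h import *
st()
go((646.3,149.5,100),np.radians(7.2))"
```

```text
time_s: 11.7
tcp_pos: [647.6, 147.7, 143.7]
orientation: [-3.138, -0.008, 0.13]
contact_force: [-0.1, -0.2, 0.4]
opening: 39.8
{'time_s': 11.7, 'joint_positions': [-0.66, 0.428, 0.52, 1.548, -0.225, 1.217, 0.028], 'tcp_pos': [647.635, 147.707, 143.705], 'orientation': [-3.138, -0.008, 0.13], 'contact_force': [-0.134, -0.167, 0.445], 'torque': [0.037, 0.031, 0.053], 'opening': 39.751}
off [-0.0015 -0.0018  0.0437] rot [-0.0039 -0.0082  0.004 ] rows 2.0
```

```bash
python3 -m crank '{"offset":[[0,0,0.01],[-0.0015,-0.002,0.025],[-0.0015,-0.002,0.04],[-0.0015,-0.002,0.05],[-0.0015,-0.002,0.053],[-0.0015,-0.002,0.053],[-0.0015,-0.002,0.053]],"rot":[[-0.004,-0.008,0],[-0.004,-0.008,0.004],[-0.004,-0.008,0.004],[-0.004,-0.008,0.004],[-0.004,-0.008,0.004],[-0.004,-0.008,0.004],[-0.004,-0.008,0.004]],"gripper":[-1,-1,-1,-1,-1,-1,-1]}'
python3 - <<'E'
from h import *
s=snap('wrist','w5');st()
cv2.imwrite('pics/w5c.png',cv2.resize(s['p'][120:340,200:440,::-1],None,fx=2.5,fy=2.5))
W=cloud(s); q=W[150:330,220:420].reshape(-1,3); zt=bot.observe()['tcp_pos'][2]+13.3
z=q[abs(q[:,2]-zt)<4]; print(len(z),zt,np.median(z[:,2]),cv2.minAreaRect(z[:,:2].astype(np.float32)))
E
```

```text
time_s: 12.28
tcp_pos: [646.1, 149.7, 90.7]
orientation: [3.141, 0.0, 0.125]
contact_force: [-0.3, -0.3, -0.3]
opening: 39.6
{'time_s': 12.333, 'joint_positions': [-0.653, 0.478, 0.506, 1.591, -0.249, 1.135, 0.036], 'tcp_pos': [646.564, 149.749, 91.35], 'orientation': [3.142, -0.001, 0.125], 'contact_force': [0.147, 0.406, -0.699], 'torque': [0.018, 0.004, 0.017], 'opening': 39.588}
5939 104.65031967283724 103.852980949065 ((646.7612915039062, 148.50892639160156), (67.16114044189453, 34.51731872558594), 6.962087154388428)
```

View pics/w5c.png

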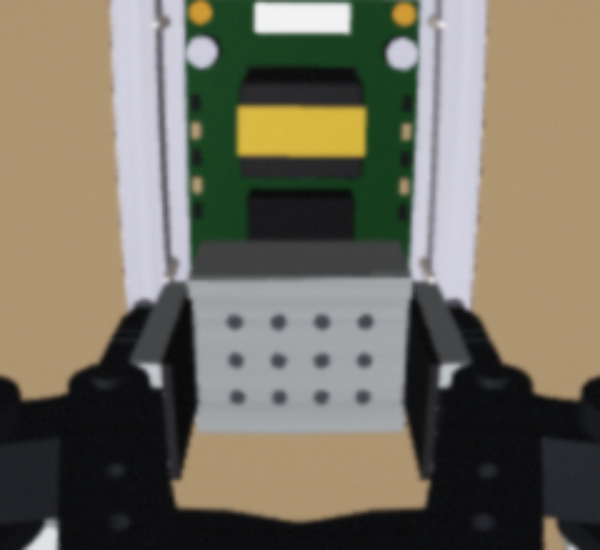

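Can is level between the pads at (300,350) of the crop, centred at (646.8,148.5) by depth — within 1 mm of the module. Lowering.

```bash
python3 -m crank '{"offset":[[0,0,0.015],[0,0,0.03],[0,0,0.04],[0,0,0.048],[0,0,0.054],[0,0,0.058],[0,0,0.061],[0,0,0.062]],"rot":[[0,0,0],[0,0,0],[0,0,0],[0,0,0],[0,0,0],[0,0,0],[0,0,0],[0,0,0]],"gripper":[-1,-1,-1,-1,-1,-1,-1,-1]}';python3 -m crank '{"offset":[[0,0,0],[0,0,0.001],[0,0,0.002],[0,0,0.003],[0,0,0.003]],"rot":[[0,0,0],[0,0,0],[0,0,0],[0,0,0],[0,0,0]],"gripper":[-1,-1,-1,-1,-1]}'
```

```text
time_s: 13.0
tcp_pos: [646.7, 149.8, 29.2]
orientation: [3.141, -0.001, 0.125]
contact_force: [-0.4, 0.1, 1.0]
opening: 39.9
time_s: 13.42
tcp_pos: [646.7, 149.8, 26.2]
orientation: [-3.142, -0.001, 0.125]
contact_force: [0.1, -0.1, -0.2]
opening: 39.4
```

```bash
python3 -m crank '{"offset":[[0,0,0.001],[0,0,0.0015],[0,0,0.002],[0,0,0.002]],"rot":[[0,0,0],[0,0,0],[0,0,0],[0,0,0]],"gripper":[-1,-1,-1,-1]}'
```

```text
time_s: 13.75
tcp_pos: [646.9, 149.8, 25.3]
orientation: [-3.141, -0.001, 0.125]
contact_force: [-2.4, 0.2, 5.8]
opening: 39.5
```

```bash
python3 -m crank '{"offset":[[0,0,0],[0,0,0],[0,0,0],[0,0,0],[0,0,-0.01],[0,0,-0.03],[0,0,-0.07],[0,0,-0.11]],"rot":[[0,0,0],[0,0,0],[0,0,0],[0,0,0],[0,0,0],[0,0,0],[0,0,0],[0,0,0]],"gripper":[0.2,0.2,0.2,0.2,0.2,0.2,0.2,0.2]}'; python3 -m crank '{"offset":[[0,0,-0.03],[0,0,-0.06],[0,0.02,-0.08],[0,0.05,-0.09]],"rot":[[0,0,0],[0,0,0],[0,0,0],[0,0,0]],"gripper":[0.6,0.8,1,1]}';python3 - <<'E'
from h import *
s=snap('wrist','w6');st()
W=cloud(s); q=W.reshape(-1,3); z=q[(abs(q[:,2]-38.4)<2.5)&(q[:,0]>600)&(q[:,0]<690)&(q[:,1]<180)&(q[:,1]>115)]
print('can top',len(z),np.median(z[:,2]),cv2.minAreaRect(z[:,:2].astype(np.float32)))
s=load('top0');hsv=cv2.cvtColor(s['p'],cv2.COLOR_RGB2HSV)
go((530,-150,230),0); go((470,-310,230),0)
E
```

```text
time_s: 14.42
tcp_pos: [645.4, 149.3, 135.5]
orientation: [3.141, 0.002, 0.125]
contact_force: [0.8, 0.8, 0.8]
opening: 51.4
time_s: 14.75
tcp_pos: [653.0, 104.3, 230.0]
orientation: [-3.139, -0.004, 0.132]
contact_force: [0.4, 0.7, 1.1]
opening: 85.4
{'time_s': 14.8, 'joint_positions': [-0.61, 0.371, 0.564, 1.446, -0.194, 1.376, 0.08], 'tcp_pos': [654.496, 91.803, 231.481], 'orientation': [3.137, -0.006, 0.12], 'contact_force': [1.108, -7.258, 1.092], 'torque': [-0.475, -0.037, -0.044], 'opening': 85.606}
can top 1158 38.565121646626835 ((647.08984375, 148.5001220703125), (39.96611785888672, 32.80044937133789), 7.644948959350586)
off [-0.1525  0.2252  0.0017] rot [ 0.0044 -0.0061  0.1195] rows 7.0
off [-0.2311  0.3769  0.0019] rot [ 0.0044 -0.0061  0.1195] rows 11.0
```

Can top at z 38.6 (38.4 expected), so it's seated over the module. On to the large fuse.

```bash
python3 -m crank '{"offset":[[-0.018,0.03,0],[-0.037,0.06,0],[-0.056,0.092,0],[-0.076,0.124,0],[-0.096,0.157,0],[-0.116,0.19,0],[-0.136,0.222,0],[-0.155,0.253,0]],"rot":[[0,0,0],[0,0,0.02],[0,0,0.04],[0,0,0.06],[0,0,0.08],[0,0,0.1],[0,0,0.12],[0,0,0.12]],"gripper":[1,1,1,1,1,1,1,1]}';python3 -c "
from h import *
go((465,-350,200),-0.4)"
```

```text
time_s: 15.47
tcp_pos: [529.3, -179.9, 232.2]
orientation: [3.138, -0.007, -0.003]
contact_force: [0.5, -0.7, 0.6]
opening: 85.4
off [-0.0641  0.1701  0.0324] rot [ 0.0023 -0.0074  0.3975] rows 5.0
```

```bash
python3 -m crank '{"offset":[[-0.013,0.035,0.005],[-0.026,0.07,0.01],[-0.039,0.105,0.015],[-0.052,0.135,0.02],[-0.06,0.155,0.025],[-0.064,0.165,0.03],[-0.064,0.17,0.032],[-0.064,0.17,0.032]],"rot":[[0,0,-0.1],[0,0,-0.2],[0,0,-0.3],[0,0,-0.4],[0,0,-0.5],[0,0,-0.6],[0,0,-0.7],[0,0,-0.8]],"gripper":[1,1,1,1,1,1,1,1]}';python3 -m crank '{"offset":[[0,0,0],[0,0,0],[0,0,0]],"rot":[[0,0,-0.1],[0,0,-0.1],[0,0,-0.1]],"gripper":[1,1,1]}'; python3 -c "
from h import *
st();s=snap('wrist','w7')"
```

```text
time_s: 16.13
tcp_pos: [463.4, -351.8, 200.0]
orientation: [3.135, -0.001, 0.798]
contact_force: [-0.1, 1.5, 1.0]
opening: 85.2
time_s: 16.38
tcp_pos: [463.1, -352.0, 200.2]
orientation: [3.135, -0.0, 0.895]
contact_force: [0.4, -0.0, 0.4]
opening: 85.3
{'time_s': 16.383, 'joint_positions': [-0.042, 0.224, 0.747, 1.699, -0.159, 1.273, 1.634], 'tcp_pos': [463.084, -351.971, 200.208], 'orientation': [3.135, -0.0, 0.895], 'contact_force': [0.409, -0.034, 0.379], 'torque': [0.008, -0.043, -0.009], 'opening': 85.286}
```

View pics/w7.png

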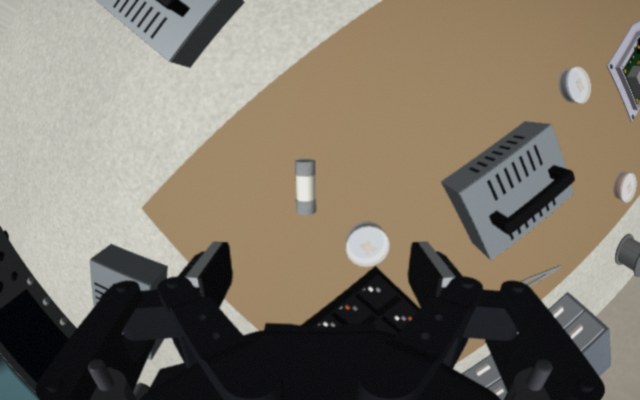

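Large fuse at (305,187), caps at (305,167) and (305,207), nearly vertical in the picture; the slim fuse is elsewhere (left end of the mat). Measuring.

Run:
```python
from h import *
s=load('w7'); hsv=cv2.cvtColor(s['p'],cv2.COLOR_RGB2HSV)
m=(hsv[...,1]<60).astype(np.uint8); mm=m*0; mm[150:225,285:328]=m[150:225,285:328]
c=max(cv2.findContours(mm,0,2)[0],key=cv2.contourArea)
r=cv2.minAreaRect(plane(s,cv2.convexHull(c)[:,0],13)[:,:2].astype(np.float32)); print('fuse',r)
b=cv2.boxPoints(r); e=[b[1]-b[0],b[2]-b[1]]; e=max(e,key=np.linalg.norm); ax=np.degrees(np.arctan2(e[1],e[0])); print('axis',ax)
W=cloud(s); k=np.zeros_like(mm); cv2.drawContours(k,[c],-1,1,-1); q=W[(k>0)&(W[...,2]>8)]; print(np.median(q,0),cv2.minAreaRect(q[:,:2].astype(np.float32)))
go((r[0][0],r[0][1],70),np.radians(ax+90))
# clip area in w4 & chassis: heights near fuse holder
W=cloud(load('w4')); a=np.radians(7.2); R2=np.array([[np.cos(a),-np.sin(a)],[np.sin(a),np.cos(a)]])
q=W.reshape(-1,3); q=q[np.isfinite(q[:,0])]; l=(q[:,:2]-[641.1,188])@R2
for y in range(10,76,4):
    print(y,[int(np.nan_to_num(np.max(q[(abs(l[:,0]-x)<3)&(abs(l[:,1]-y)<2),2],initial=0))) for x in range(-36,37,6)])
```

```text
fuse ((464.3504943847656, -372.4996337890625), (21.5194091796875, 63.35902404785156), 51.812828063964844)
axis -38.187183
[ 461.76114797 -369.84372413   22.26523241] ((463.0835266113281, -371.943115234375), (20.58989715576172, 59.12392807006836), 51.03706359863281)
off [-0.0155  0.0129  0.1303] rot [ 0.007  -0.0004 -0.0093] rows 4.0
10 [7, 228, 245, 258, 243, 258, 18, 258, 258, 258, 245, 229, 17]
14 [7, 226, 248, 257, 257, 257, 20, 257, 257, 257, 250, 228, 17]
18 [22, 17, 17, 17, 20, 20, 20, 21, 20, 256, 17, 18, 20]
22 [17, 18, 17, 18, 20, 20, 21, 21, 21, 17, 17, 17, 17]
26 [7, 17, 17, 17, 20, 20, 20, 20, 21, 17, 17, 17, 15]
30 [6, 53, 53, 54, 17, 7, 7, 7, 7, 53, 54, 53, 7]
34 [7, 51, 52, 51, 22, 7, 7, 7, 21, 51, 52, 51, 7]
38 [7, 47, 46, 47, 15, 13, 15, 15, 8, 46, 48, 47, 7]
42 [8, 25, 26, 26, 16, 18, 17, 17, 17, 26, 25, 25, 7]
46 [7, 26, 26, 25, 17, 17, 18, 17, 17, 26, 26, 26, 7]
50 [6, 25, 26, 25, 18, 16, 17, 17, 17, 25, 26, 26, 8]
54 [7, 46, 46, 26, 16, 17, 16, 17, 17, 26, 45, 46, 7]
58 [7, 49, 50, 50, 7, 7, 7, 7, 8, 49, 50, 49, 7]
62 [19, 53, 53, 53, 18, 19, 18, 19, 18, 53, 53, 52, 19]
66 [19, 52, 53, 53, 19, 19, 19, 18, 19, 53, 52, 52, 19]
70 [8, 7, 7, 7, 7, 7, 8, 7, 8, 8, 7, 7, 8]
74 [8, 7, 7, 7, 7, 7, 8, 7, 7, 7, 7, 7, 7]
```

```bash
python3 -m crank '{"offset":[[-0.006,0.005,0.035],[-0.012,0.01,0.07],[-0.015,0.013,0.105],[-0.015,0.013,0.13],[-0.015,0.013,0.15],[-0.015,0.013,0.16],[-0.015,0.013,0.165],[-0.015,0.013,0.165]],"rot":[[0.007,0,-0.009],[0.007,0,-0.009],[0.007,0,-0.009],[0.007,0,-0.009],[0.007,0,-0.009],[0.007,0,-0.009],[0.007,0,-0.009],[0.007,0,-0.009]],"gripper":[0.2,0.2,0.2,0.2,0.2,0.2,0.2,0.2]}'; python3 -c "
from h import *
s=snap('wrist','w8');st()
go((463.8,-372.2,5),np.radians(51.6))"
```

```text
time_s: 17.1
tcp_pos: [464.9, -372.0, 34.9]
orientation: [-3.141, -0.0, 0.904]
contact_force: [-0.7, -0.3, 0.9]
opening: 51.6
{'time_s': 17.15, 'joint_positions': [0.07, 0.447, 0.685, 1.815, -0.332, 0.997, 1.793], 'tcp_pos': [465.451, -372.544, 35.982], 'orientation': [3.141, -0.0, 0.904], 'contact_force': [-0.356, 0.453, -0.037], 'torque': [-0.004, -0.052, 0.034], 'opening': 51.211}
off [-0.0008 -0.0015  0.031 ] rot [ 0.0009 -0.0004  0.003 ] rows 1.0
```

View pics/w8.png

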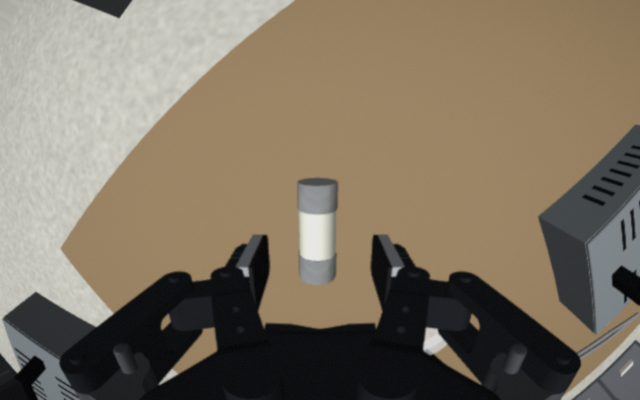

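Fuse between the pads at (318,231), white barrel rows 212–255. Refining along its axis from the barrel edges.

Run:
```python
from h import *
s=load('w8'); W=cloud(s); g=s['p'].astype(int)
print(g[176:288:3,318].tolist())
k=[(r,W[r,318].round(1).tolist()) for r in (185,200,208,214,230,250,256,262)]
for x in k: print(x)
P=plane(s,[(318,181),(318,211),(318,256)],24.2); print(P.round(1))
mid=(P[1]+P[2])/2; print('barrel mid',mid)
go((mid[0],mid[1],5),np.radians(51.6))
```

```text
[[148, 127, 98], [75, 75, 74], [76, 77, 76], [95, 96, 96], [143, 148, 150], [144, 146, 149], [144, 147, 150], [147, 151, 153], [145, 148, 150], [143, 146, 149], [145, 148, 150], [148, 153, 154], [149, 153, 154], [216, 218, 211], [230, 231, 226], [231, 231, 226], [231, 231, 226], [231, 231, 226], [231, 231, 226], [231, 230, 225], [231, 231, 226], [230, 230, 226], [230, 230, 226], [230, 230, 226], [231, 231, 226], [230, 230, 225], [230, 231, 226], [230, 230, 225], [211, 211, 205], [142, 145, 147], [142, 147, 148], [142, 147, 149], [147, 150, 153], [143, 146, 150], [142, 145, 148], [143, 147, 148], [146, 144, 140], [156, 134, 102]]
(185, [440.8, -353.1, 23.9])
(200, [446.8, -357.8, 25.0])
(208, [450.7, -360.9, 22.7])
(214, [453.4, -363.1, 22.2])
(230, [460.3, -368.5, 23.0])
(250, [469.5, -375.8, 23.1])
(256, [472.3, -378.0, 23.3])
(262, [474.9, -380.0, 24.2])
[[ 439.1 -351.8   24.2]
 [ 451.6 -361.7   24.2]
 [ 472.  -377.7   24.2]]
barrel mid [ 461.81115669 -369.69287015   24.2       ]
off [-0.     -0.0047  0.031 ] rot [ 0.0009 -0.0004  0.003 ] rows 1.0
```

```bash
python3 -m crank '{"offset":[[0,-0.0045,0.005],[0,-0.0045,0.015],[0,-0.0045,0.025],[0,-0.0045,0.031],[0,-0.0045,0.031],[0,-0.0045,0.031]],"rot":[[0,0,0],[0,0,0],[0,0,0],[0,0,0],[0,0,0],[0,0,0]],"gripper":[0.2,0.2,0.2,0.2,0.2,0.2]}'; python3 -m crank '{"offset":[[0,0,0.001],[0,0,0.001],[0,0,0.001],[0,0,0.001],[0,0,0.001],[0,0,0.001],[0,0,0.001],[0,0,0.001]],"rot":[[0,0,0],[0,0,0],[0,0,0],[0,0,0],[0,0,0],[0,0,0],[0,0,0],[0,0,0]],"gripper":[0,-0.3,-1,-1,-1,-1,-1,-1]}'
```

```text
time_s: 17.65
tcp_pos: [461.6, -369.5, 4.3]
orientation: [-3.141, -0.0, 0.904]
contact_force: [0.4, 0.5, -0.1]
opening: 51.0
time_s: 18.32
tcp_pos: [461.8, -369.8, 3.7]
orientation: [3.141, -0.0, 0.903]
contact_force: [-0.3, 0.2, 3.4]
opening: 18.6
```

```bash
python3 -m crank '{"offset":[[0,0,-0.01],[0,0,-0.03],[0,0,-0.06],[0,0,-0.1],[0,0,-0.14],[0,0,-0.17],[0,0,-0.18],[0,0,-0.18]],"rot":[[0,0,0],[0,0,0],[0,0,0],[0,0,0],[0,0,0],[0,0,0],[0,0,0],[0,0,0]],"gripper":[-1,-1,-1,-1,-1,-1,-1,-1]}'; python3 -c "
from h import *
st();go((545,-70,180),np.radians(75));go((635.3,234.1,180),np.radians(97.2))"
```

```text
time_s: 18.98
tcp_pos: [463.0, -371.0, 187.2]
orientation: [3.135, -0.002, 0.903]
contact_force: [0.5, -0.5, -1.0]
opening: 18.8
{'time_s': 18.983, 'joint_positions': [-0.008, 0.268, 0.757, 1.687, -0.195, 1.257, 1.694], 'tcp_pos': [463.034, -370.972, 187.153], 'orientation': [3.135, -0.002, 0.903], 'contact_force': [0.491, -0.484, -0.989], 'torque': [-0.056, 0.013, 0.08], 'opening': 18.768}
off [ 0.2871 -0.122   0.0069] rot [ 6.500e-03 -4.000e-04 -4.056e-01] rows 8.0
off [ 0.5818 -0.2393  0.0066] rot [ 0.0066  0.0009 -0.7931] rows 16.0
```

```bash
python3 -m crank '{"offset":[[0.02,-0.008,0],[0.05,-0.021,0],[0.085,-0.036,0],[0.121,-0.051,0],[0.158,-0.067,0],[0.195,-0.083,0.003],[0.232,-0.098,0.005],[0.265,-0.112,0.007]],"rot":[[0,0,0],[0,0,-0.05],[0,0,-0.1],[0,0,-0.16],[0,0,-0.22],[0,0,-0.28],[0,0,-0.34],[0,0,-0.4]],"gripper":[-1,-1,-1,-1,-1,-1,-1,-1]}'; python3 -c "
from h import *
go((635.3,234.1,180),np.radians(97.2))"
```

```text
time_s: 19.65
tcp_pos: [538.0, -90.2, 177.4]
orientation: [3.139, 0.001, 1.308]
contact_force: [0.4, -0.2, -0.4]
opening: 18.6
off [ 0.3384  0.0098 -0.0029] rot [ 0.0023  0.0015 -0.3885] rows 9.0
```

```bash
python3 -m crank '{"offset":[[0.035,0.001,0],[0.075,0.002,0],[0.115,0.003,0],[0.155,0.005,0],[0.195,0.006,0],[0.235,0.007,0],[0.27,0.008,-0.002],[0.3,0.009,-0.003]],"rot":[[0,0,-0.05],[0,0,-0.1],[0,0,-0.15],[0,0,-0.2],[0,0,-0.25],[0,0,-0.3],[0,0,-0.35],[0,0,-0.388]],"gripper":[-1,-1,-1,-1,-1,-1,-1,-1]}'; python3 -c "
from h import *
go((635.3,234.1,140),np.radians(97.2))"
```

```text
time_s: 20.32
tcp_pos: [623.0, 200.6, 176.9]
orientation: [-3.139, 0.002, 1.701]
contact_force: [-0.1, 0.2, -0.9]
opening: 18.5
off [0.0316 0.0167 0.0368] rot [-0.0029  0.0017  0.0046] rows 2.0
```

```bash
python3 -m crank '{"offset":[[0.01,0.006,0.01],[0.022,0.012,0.025],[0.03,0.0165,0.04],[0.032,0.0165,0.055],[0.032,0.0165,0.06],[0.032,0.0165,0.06],[0.032,0.0165,0.06]],"rot":[[-0.003,0,0.005],[-0.003,0.002,0.005],[-0.003,0.002,0.005],[-0.003,0.002,0.005],[-0.003,0.002,0.005],[-0.003,0.002,0.005],[-0.003,0.002,0.005]],"gripper":[-1,-1,-1,-1,-1,-1,-1]}'; python3 -c "
from h import *
st();s=snap('wrist','w9')"
```

```text
time_s: 20.9
tcp_pos: [634.6, 233.1, 115.9]
orientation: [-3.14, 0.001, 1.695]
contact_force: [0.5, 0.3, 0.0]
opening: 18.7
{'time_s': 20.9, 'joint_positions': [-0.622, 0.457, 0.306, 1.526, -0.144, 1.183, 1.404], 'tcp_pos': [634.649, 233.061, 115.917], 'orientation': [-3.14, 0.001, 1.695], 'contact_force': [0.459, 0.264, 0.002], 'torque': [0.002, -0.031, -0.017], 'opening': 18.719}
```

View pics/w9.png

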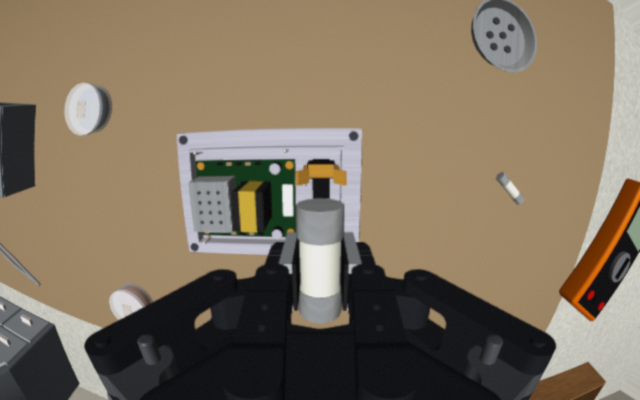

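Fuse gripped square at (320,260); clips just beyond at (321,174); dish at (503,35) and slim fuse at (510,187) untouched. Cross-check chassis position and grip centring here.

Run:
```python
from h import *
s=load('w9'); W=cloud(s)
E=[edge(s,lambda k:132-(k-270)*.03,1,190,350,6,6),edge(s,lambda k:180+(k-140)*.07,0,150,240,6,7),edge(s,lambda k:361,0,140,225,6,6)]
L=[line(e) for e in E]
for d,p in L: print(np.degrees(np.arctan2(d[1],d[0])).round(2),p.round(1))
a=np.radians(7.2);ex=np.array([np.cos(a),np.sin(a)]);ey=np.array([-ex[1],ex[0]])
ys=sorted([L[1][1]@ey,L[2][1]@ey]); print('len',ys[1]-ys[0])
c=np.mean(ys)*ey+(L[0][1]@ex+56)*ex; print('chassis c',c,'seat',c+46.5*ey)
g=s['p'][...,2].astype(int); print('blue col',g[195:325:2,320].tolist())
z0=bot.observe()['tcp_pos'][2]; print([W[r,320].round(1).tolist() for r in (215,235,250,265,280,290,305)],z0)
```

```text
-82.58 [586.7 173.8]
7.28 [651.  109.3]
7.25 [622. 266.]
len 159.0405390802723
chassis c [641.30613186 188.24151618] seat [635.4781365  234.37484979]
blue col [23, 41, 92, 97, 100, 101, 99, 102, 117, 156, 155, 155, 155, 155, 157, 159, 159, 156, 155, 156, 156, 158, 160, 163, 162, 193, 230, 232, 231, 231, 231, 230, 231, 231, 230, 231, 231, 231, 231, 231, 230, 231, 231, 231, 231, 231, 230, 231, 230, 231, 230, 186, 151, 156, 154, 156, 155, 158, 159, 155, 153, 154, 155, 155, 133]
[[610.5, 230.7, 136.0], [619.7, 231.8, 135.4], [626.7, 232.7, 135.4], [634.0, 233.6, 135.5], [641.4, 234.5, 136.2], [646.8, 235.2, 136.2], [654.3, 236.1, 137.6]] 117.00169125863435
```

```bash
python3 -m crank '{"offset":[[0.0006,-0.002,0.015],[0.0006,-0.002,0.03],[0.0006,-0.002,0.045],[0.0006,-0.002,0.057],[0.0006,-0.002,0.065],[0.0006,-0.002,0.07],[0.0006,-0.002,0.073],[0.0006,-0.002,0.075]],"rot":[[0,0,0],[0,0,0],[0,0,0],[0,0,0],[0,0,0],[0,0,0],[0,0,0],[0,0,0]],"gripper":[-1,-1,-1,-1,-1,-1,-1,-1]}'; python3 -c "
from h import *
st();go((633.6,234.4,30),np.radians(97.2))"
```

```text
time_s: 21.62
tcp_pos: [633.6, 233.7, 42.3]
orientation: [3.141, 0.0, 1.695]
contact_force: [0.1, 0.4, 0.2]
opening: 18.4
{'time_s': 21.617, 'joint_positions': [-0.613, 0.524, 0.292, 1.588, -0.166, 1.052, 1.418], 'tcp_pos': [633.646, 233.652, 42.279], 'orientation': [3.141, 0.0, 1.695], 'contact_force': [0.06, 0.401, 0.217], 'torque': [0.014, 0.036, -0.065], 'opening': 18.414}
off [0.0007 0.     0.0123] rot [ 0.001   0.     -0.0018] rows 1.0
```

```bash
python3 -m crank '{"offset":[[0.0005,0,0.003],[0.0005,0,0.006],[0.0005,0,0.008],[0.0005,0,0.01],[0.0005,0,0.012],[0.0005,0,0.013]],"rot":[[0,0,0],[0,0,0],[0,0,0],[0,0,0],[0,0,0],[0,0,0]],"gripper":[-1,-1,-1,-1,-1,-1]}'; python3 -m crank '{"offset":[[0,0,0.001],[0,0,0.002],[0,0,0.003],[0,0,0.003]],"rot":[[0,0,0],[0,0,0],[0,0,0],[0,0,0]],"gripper":[-1,-1,-1,-1]}'
```

```text
time_s: 22.12
tcp_pos: [635.1, 234.1, 30.5]
orientation: [3.137, -0.0, 1.694]
contact_force: [1.6, -0.6, -0.2]
opening: 18.7
time_s: 22.45
tcp_pos: [634.9, 233.9, 26.8]
orientation: [3.138, 0.0, 1.694]
contact_force: [1.3, -1.0, -0.7]
opening: 18.6
```

```bash
python3 -m crank '{"offset":[[0,0,0.0005],[0,0,0.001],[0,0,0.0015],[0,0,0.002],[0,0,0.002]],"rot":[[0,0,0],[0,0,0],[0,0,0],[0,0,0],[0,0,0]],"gripper":[-1,-1,-1,-1,-1]}'
```

```text
time_s: 22.87
tcp_pos: [634.7, 233.9, 25.7]
orientation: [3.139, -0.0, 1.694]
contact_force: [-2.7, -1.6, 5.9]
opening: 18.6
```

```bash
python3 -m crank '{"offset":[[0,0,0.001],[0,0,0.0015],[0,0,0.0015]],"rot":[[0,0,0],[0,0,0],[0,0,0]],"gripper":[-1,-1,-1]}'; python3 -m crank '{"offset":[[0,0,0],[0,0,0],[0,0,0],[0,0,0],[0,0,-0.01],[0,0,-0.03],[0,0,-0.06],[0,0,-0.1]],"rot":[[0,0,0],[0,0,0],[0,0,0],[0,0,0],[0,0,0],[0,0,0],[0,0,0],[0,0,0]],"gripper":[-0.2,-0.2,-0.2,-0.2,-0.2,-0.2,-0.2,-0.2]}';  python3 -m crank '{"offset":[[-0.01,0,-0.03],[-0.02,0,-0.06],[-0.03,0,-0.08],[-0.03,0,-0.08],[-0.03,0,-0.08]],"rot":[[0,0,0],[0,0,0],[0,0,0],[0,0,0],[0,0,0]],"gripper":[0.2,0.4,0.6,0.8,1]}'
python3 - <<'E'
from h import *
s=snap('wrist','w10');st(); W=cloud(s)
cv2.imwrite('pics/w10c.png',cv2.resize(s['p'][90:290,150:420,::-1],None,fx=2.5,fy=2.5))
a=np.radians(7.25); R2=np.array([[np.cos(a),-np.sin(a)],[np.sin(a),np.cos(a)]])
q=W.reshape(-1,3); q=q[np.isfinite(q[:,0])]; l=(q[:,:2]-[641.2,188.1])@R2
for y in range(30,66,3):
    print(y,[np.median(q[(abs(l[:,0]-x)<3)&(abs(l[:,1]-y)<1.5)&(q[:,2]<90),2]).round(1) for x in range(-36,37,6)])
go((560,0,230),np.radians(45))
E
```

```text
time_s: 23.12
tcp_pos: [634.7, 233.9, 25.7]
orientation: [3.139, -0.0, 1.694]
contact_force: [-3.0, -2.1, 7.1]
opening: 18.7
time_s: 23.78
tcp_pos: [632.3, 233.2, 124.2]
orientation: [-3.139, 0.001, 1.694]
contact_force: [0.4, 0.6, 0.7]
opening: 33.9
time_s: 24.2
tcp_pos: [637.4, 202.8, 206.8]
orientation: [3.14, 0.0, 1.693]
contact_force: [-0.1, 0.6, 0.1]
opening: 85.2
{'time_s': 24.25, 'joint_positions': [-0.6, 0.38, 0.33, 1.448, -0.124, 1.336, 1.432], 'tcp_pos': [636.198, 203.57, 204.698], 'orientation': [-3.14, 0.001, 1.694], 'contact_force': [0.251, 0.85, -0.656], 'torque': [0.039, 0.016, -0.059], 'opening': 85.542}
30 [np.float64(5.9), np.float64(6.3), np.float64(51.4), np.float64(7.0), np.float64(6.2), np.float64(5.9), np.float64(6.5), np.float64(6.5), np.float64(6.6), np.float64(6.8), np.float64(7.2), np.float64(6.4), np.float64(5.9)]
33 [np.float64(6.3), np.float64(6.7), np.float64(48.4), np.float64(49.5), np.float64(12.3), np.float64(6.3), np.float64(6.2), np.float64(6.1), np.float64(10.9), np.float64(18.6), np.float64(48.5), np.float64(6.4), np.float64(nan)]
36 [np.float64
[... 1724 characters left out ...]
), np.float64(40.9), np.float64(40.3), np.float64(39.8), np.float64(39.4), np.float64(43.1), np.float64(46.5), np.float64(45.8), np.float64(nan)]
60 [np.float64(5.8), np.float64(17.4), np.float64(49.8), np.float64(49.2), np.float64(nan), np.float64(6.1), np.float64(5.8), np.float64(6.6), np.float64(7.2), np.float64(47.6), np.float64(50.2), np.float64(48.8), np.float64(nan)]
63 [np.float64(17.4), np.float64(17.8), np.float64(52.1), np.float64(52.0), np.float64(14.2), np.float64(15.6), np.float64(15.6), np.float64(9.1), np.float64(10.5), np.float64(12.5), np.float64(51.4), np.float64(51.8), np.float64(nan)]
off [-0.1927 -0.1007 -0.025 ] rot [-0.0015  0.0016  0.9084] rows 8.0
  return _methods._mean(a, axis=axis, dtype=dtype,
  ret = ret.dtype.type(ret / rcount)
```

View pics/w10c.png

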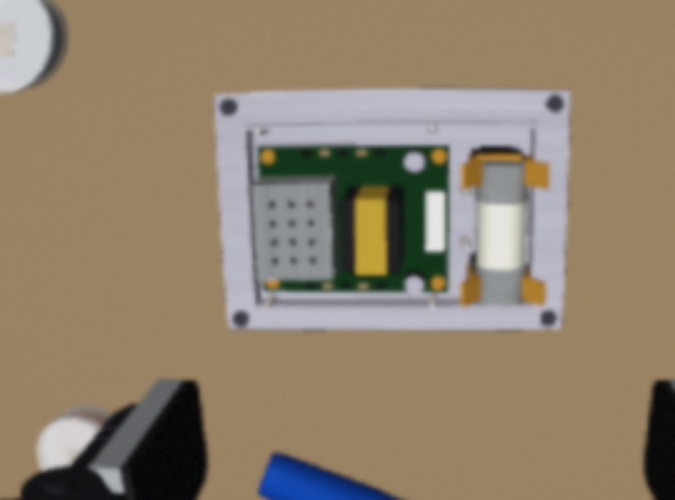

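Everything is in place: can over module at (293,228), transformer towards the clips, fuse down in both clip pairs at (500,235). The fuse top by depth is 46, so it's fully home. On to the cover.

```bash
python3 -m crank '{"offset":[[-0.024,-0.012,-0.006],[-0.05,-0.025,-0.012],[-0.08,-0.04,-0.02],[-0.11,-0.056,-0.025],[-0.14,-0.072,-0.025],[-0.17,-0.088,-0.025],[-0.193,-0.1,-0.025],[-0.193,-0.1,-0.025]],"rot":[[0,0,0.11],[0,0,0.22],[0,0,0.34],[0,0,0.46],[0,0,0.58],[0,0,0.7],[0,0,0.8],[0,0,0.908]],"gripper":[1,1,1,1,1,1,1,1]}'; python3 -c "
from h import *
go((605,-190,215),np.radians(-5))"
```

```text
time_s: 24.92
tcp_pos: [558.1, -6.9, 229.0]
orientation: [-3.14, 0.006, 0.773]
contact_force: [0.5, -0.4, -0.5]
opening: 85.4
off [-0.0942  0.1639  0.0144] rot [0.0015 0.006  0.86  ] rows 7.0
```

```bash
python3 -m crank '{"offset":[[-0.015,0.025,0.002],[-0.03,0.052,0.004],[-0.047,0.08,0.006],[-0.062,0.108,0.008],[-0.078,0.136,0.01],[-0.094,0.164,0.014],[-0.094,0.164,0.014],[-0.094,0.164,0.014]],"rot":[[0,0,0.11],[0,0,0.22],[0,0,0.33],[0,0,0.44],[0,0,0.55],[0,0,0.66],[0,0,0.77],[0,0,0.86]],"gripper":[1,1,1,1,1,1,1,1]}';python3 -m crank '{"offset":[[0,0,0],[0,0,0]],"rot":[[0,0,0],[0,0,0]],"gripper":[0.3,0.3]}'
python3 - <<'E'
from h import *
s=snap('wrist','w11');st(); W=cloud(s)
q=W.reshape(-1,3); q=q[np.isfinite(q[:,0])&(q[:,0]>530)&(q[:,0]<690)&(q[:,1]<-85)&(q[:,1]>-290)]
h=q[(q[:,2]>86)&(q[:,2]<100)]; r=cv2.minAreaRect(h[:,:2].astype(np.float32)); print('handle',len(h),np.median(h[:,2]),r)
t=q[(q[:,2]>52)&(q[:,2]<62)]; print('top',len(t),np.median(t[:,2]),cv2.minAreaRect(t[:,:2].astype(np.float32)))
E
```

```text
time_s: 25.58
tcp_pos: [604.0, -192.2, 213.1]
orientation: [3.136, 0.009, -0.097]
contact_force: [1.1, 0.0, 0.5]
opening: 85.3
time_s: 25.75
tcp_pos: [603.2, -191.4, 211.1]
orientation: [3.136, 0.012, -0.094]
contact_force: [-0.8, -0.0, -0.8]
opening: 64.1
{'time_s': 25.8, 'joint_positions': [-0.325, 0.363, 0.752, 1.539, -0.243, 1.348, 0.357], 'tcp_pos': [603.469, -191.132, 211.612], 'orientation': [3.137, 0.011, -0.093], 'contact_force': [-0.631, 0.338, -0.271], 'torque': [-0.026, -0.014, 0.029], 'opening': 56.848}
handle 1922 92.84010986646305 ((613.3619384765625, -177.28643798828125), (106.04783630371094, 13.930352210998535), 85.52741241455078)
top 12070 57.13355585738097 ((612.9667358398438, -177.07640075683594), (143.4159393310547, 98.6412582397461), 85.9013442993164)
```

View pics/w11.png

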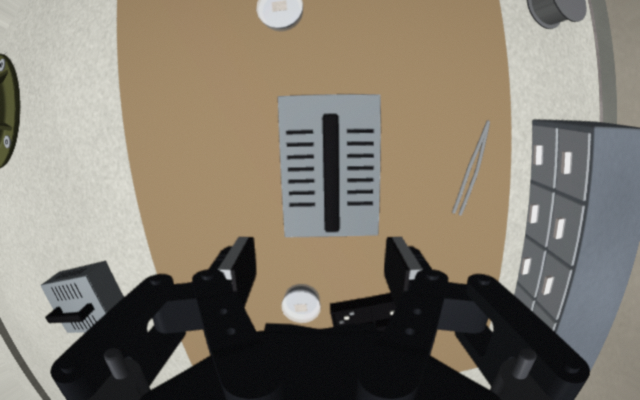

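Cover in view at (331,165), handle along the picture's vertical; no other cover is near it. Descend onto the handle.

```bash
python3 -c "
from h import *
go((613.2,-177.2,68),np.radians(-4.3))"
```

```text
off [ 0.01   -0.0155  0.1434] rot [ 0.0048  0.0113 -0.018 ] rows 4.0
```

```bash
python3 -m crank '{"offset":[[0.005,-0.008,0.015],[0.009,-0.0145,0.04],[0.01,-0.0155,0.07],[0.01,-0.0155,0.1],[0.01,-0.0155,0.125],[0.01,-0.0155,0.137],[0.01,-0.0155,0.143],[0.01,-0.0155,0.143]],"rot":[[0.005,0.011,-0.018],[0.005,0.011,-0.018],[0.005,0.011,-0.018],[0.005,0.011,-0.018],[0.005,0.011,-0.018],[0.005,0.011,-0.018],[0.005,0.011,-0.018],[0.005,0.011,-0.018]],"gripper":[0.2,0.1,0,0,0,0,0,0]}';python3 -c "
from h import *
st();go((613.2,-177.2,68),np.radians(-4.3))"
```

```text
time_s: 26.47
tcp_pos: [612.7, -176.6, 67.5]
orientation: [-3.141, 0.002, -0.074]
contact_force: [-0.3, 1.2, 0.9]
opening: 42.4
{'time_s': 26.467, 'joint_positions': [-0.294, 0.493, 0.686, 1.682, -0.345, 1.092, 0.421], 'tcp_pos': [612.677, -176.632, 67.539], 'orientation': [-3.141, 0.002, -0.074], 'contact_force': [-0.318, 1.21, 0.874], 'torque': [0.01, 0.022, 0.002], 'opening': 42.438}
off [ 0.0006  0.0005 -0.0005] rot [-0.0004  0.0021  0.0014] rows 1.0
```

```bash
python3 -m crank '{"offset":[[0,0,0],[0,0,0],[0,0,0],[0,0,0],[0,0,0],[0,0,0],[0,0,0],[0,0,0]],"rot":[[0,0,0],[0,0,0],[0,0,0],[0,0,0],[0,0,0],[0,0,0],[0,0,0],[0,0,0]],"gripper":[-0.3,-0.6,-1,-1,-1,-1,-1,-1]}';python3 -m crank '{"offset":[[0,0,-0.003],[0,0,-0.01],[0,0,-0.025],[0,0,-0.045],[0,0,-0.07],[0,0,-0.095],[0,0,-0.11],[0,0,-0.115]],"rot":[[0,0,0],[0,0,0],[0,0,0],[0,0,0],[0,0,0],[0,0,0],[0,0,0],[0,0,0]],"gripper":[-1,-1,-1,-1,-1,-1,-1,-1]}';python3 -c "
from h import *
st();go((641.2,188.1,180),np.radians(7.25))"
```

```text
time_s: 27.13
tcp_pos: [613.7, -176.8, 69.2]
orientation: [-3.141, -0.0, -0.074]
contact_force: [-0.6, -0.2, 6.9]
opening: 12.7
time_s: 27.8
tcp_pos: [614.9, -177.6, 187.4]
orientation: [-3.142, -0.005, -0.074]
contact_force: [1.1, -0.3, -1.9]
opening: 12.9
{'time_s': 27.8, 'joint_positions': [-0.333, 0.382, 0.736, 1.565, -0.265, 1.292, 0.366], 'tcp_pos': [614.871, -177.643, 187.402], 'orientation': [-3.142, -0.005, -0.074], 'contact_force': [1.12, -0.346, -1.86], 'torque': [-0.042, -0.069, -0.04], 'opening': 12.945}
off [-0.0007 -0.3667  0.0074] rot [ 0.0004 -0.0049 -0.2003] rows 9.0
```

```bash
python3 -m crank '{"offset":[[0,-0.01,0],[0,-0.03,0],[0,-0.055,0],[0,-0.085,0],[0,-0.115,0],[0,-0.145,0],[0,-0.175,0],[0,-0.2,0]],"rot":[[0,0,0],[0,0,-0.01],[0,0,-0.03],[0,0,-0.05],[0,0,-0.07],[0,0,-0.09],[0,0,-0.1],[0,0,-0.11]],"gripper":[-1,-1,-1,-1,-1,-1,-1,-1]}';python3 -c "
from h import *
go((641.2,188.1,180),np.radians(7.25))"
```

```text
time_s: 28.47
tcp_pos: [628.4, 25.9, 185.5]
orientation: [-3.141, -0.002, 0.039]
contact_force: [0.2, 0.0, -2.2]
opening: 12.9
off [ 0.0191 -0.1616  0.0057] rot [-0.0007 -0.002  -0.0874] rows 4.0
```

```bash
python3 -m crank '{"offset":[[0.003,-0.025,0],[0.007,-0.055,0],[0.011,-0.088,0],[0.014,-0.12,0.003],[0.017,-0.142,0.005],[0.019,-0.155,0.006],[0.019,-0.1615,0.006],[0.019,-0.1615,0.006]],"rot":[[0,0,-0.01],[0,0,-0.03],[0,0,-0.05],[0,0,-0.07],[0,0,-0.08],[0,0,-0.087],[0,0,-0.087],[0,0,-0.087]],"gripper":[-1,-1,-1,-1,-1,-1,-1,-1]}';python3 -m crank '{"offset":[[0,0,0],[0,0,0],[0,0,0]],"rot":[[0,0,0],[0,0,0],[0,0,0]],"gripper":[-1,-1,-1]}';python3 - <<'E'
from h import *
o,t,r=T(); s=snap('wrist','w12');st(); W=cloud(s); snap('scene','s2')
q=W.reshape(-1,3); q=q[np.isfinite(q[:,0])]; zt=t[2]-11
k=q[abs(q[:,2]-zt)<4]; print('top',len(k),np.median(k[:,2]),cv2.minAreaRect(k[:,:2].astype(np.float32)))
A=np.c_[k[:,:2]-k[:,:2].mean(0),np.ones(len(k))]; print('tilt',np.linalg.lstsq(A,k[:,2],rcond=None)[0])
go((641.2,188.1,100),np.radians(7.25))
E
```

```text
time_s: 29.13
tcp_pos: [640.6, 188.8, 178.7]
orientation: [3.141, -0.0, 0.127]
contact_force: [-0.8, -0.1, -3.0]
opening: 13.2
time_s: 29.38
tcp_pos: [641.0, 186.3, 179.0]
orientation: [3.141, -0.001, 0.124]
contact_force: [-0.3, -0.1, -3.0]
opening: 12.9
{'time_s': 29.433, 'joint_positions': [-0.749, 0.421, 0.566, 1.492, -0.229, 1.294, -0.035], 'tcp_pos': [640.943, 186.694, 179.081], 'orientation': [3.141, -0.001, 0.124], 'contact_force': [-0.31, -0.405, -2.561], 'torque': [-0.028, 0.014, -0.04], 'opening': 12.69}
top 23819 166.9107553506071 ((640.70703125, 191.69522094726562), (98.88114929199219, 130.06422424316406), 7.143811225891113)
tilt [-3.48527450e-03 -1.11877482e-03  1.66914182e+02]
off [ 0.0004 -0.0009  0.0791] rot [ 0.0004 -0.0008 -0.0016] rows 2.0
```

View pics/w12.png

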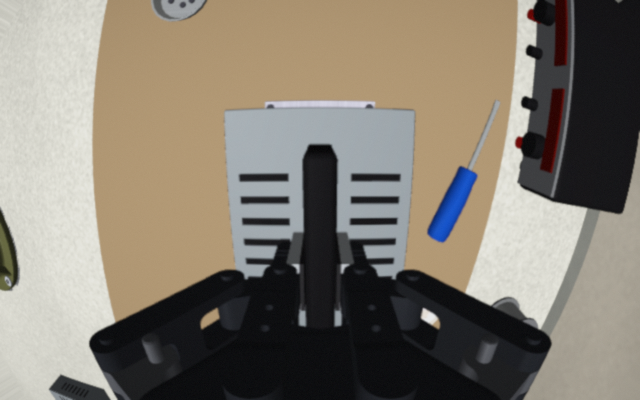

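Cover hangs level over the chassis, a sliver of plate visible at (320,103). By depth its centre is at (641.5,185.2); the target is (641.2,188.1), so it needs about +3 in y. Lower to just above the edge.

```bash
python3 -m crank '{"offset":[[0,-0.001,0.01],[0,-0.002,0.025],[0,-0.003,0.04],[0,-0.003,0.055],[0,-0.003,0.067],[0,-0.003,0.076],[0,-0.003,0.08],[0,-0.003,0.08]],"rot":[[0,0,0],[0,0,-0.001],[0,0,-0.001],[0,0,-0.001],[0,0,-0.001],[0,0,-0.001],[0,0,-0.001],[0,0,-0.001]],"gripper":[-1,-1,-1,-1,-1,-1,-1,-1]}';python3 - <<'E'
from h import *
o,t,r=T(); s=snap('wrist','w13');st(); W=cloud(s)
q=W.reshape(-1,3); q=q[np.isfinite(q[:,0])]; zt=t[2]-12
k=q[abs(q[:,2]-zt)<4]; a=np.radians(7.25);ex=np.array([np.cos(a),np.sin(a)]);ey=np.array([-ex[1],ex[0]])
l=(k[:,:2]-[641.2,188.1]); print('top',np.median(k[:,2]),'ymax(71.5)',np.percentile(l@ey,99.8),'x',np.percentile(l@ex,[.3,99.7]))
print(cv2.minAreaRect(k[:,:2].astype(np.float32)))
# plate +y edge seen?
E=edge(s,lambda k:100,1,290,350,6,14); d,p=line(E); print('plate edge(80)',(p-[641.2,188.1])@ey)
snap('scene','s3')
go((640.7,189.4,85),np.radians(7.25))
E
```

```text
time_s: 30.15
tcp_pos: [640.0, 189.7, 97.8]
orientation: [3.141, 0.001, 0.126]
contact_force: [0.4, 0.0, -2.8]
opening: 12.8
{'time_s': 30.2, 'joint_positions': [-0.737, 0.487, 0.542, 1.573, -0.266, 1.156, -0.013], 'tcp_pos': [640.6, 189.879, 98.897], 'orientation': [3.141, -0.001, 0.126], 'contact_force': [0.561, 0.081, -1.497], 'torque': [-0.006, 0.034, -0.094], 'opening': 12.649}
top 85.73148605610939 ymax(71.5) 72.03186355715229 x [-49.1660922   47.92446746]
((746.10302734375, 243.6525421142578), (340.3864440917969, 140.54898071289062), 22.046066284179688)
plate edge(80) 80.09711658056857
off [-0.0005  0.0006  0.0146] rot [ 0.0004 -0.0018 -0.0008] rows 1.0
```

```bash
python3 -m crank '{"offset":[[0.0004,0,0.003],[0.0004,0.0003,0.007],[0.0004,0.0003,0.011],[0.0004,0.0003,0.014],[0.0004,0.0003,0.017],[0.0004,0.0003,0.019],[0.0004,0.0003,0.021],[0.0004,0.0003,0.022]],"rot":[[0,0,0],[0,0,0],[0,0,0],[0,0,0],[0,0,0],[0,0,0],[0,0,0],[0,0,0]],"gripper":[-1,-1,-1,-1,-1,-1,-1,-1]}'; python3 -m crank '{"offset":[[0,0,0.001],[0,0,0.001]],"rot":[[0,0,0],[0,0,0]],"gripper":[-1,-1]}'
```

```text
time_s: 30.92
tcp_pos: [641.4, 189.7, 77.2]
orientation: [3.141, -0.001, 0.126]
contact_force: [-0.4, -0.2, -3.5]
opening: 13.2
time_s: 31.08
tcp_pos: [641.3, 189.7, 75.9]
orientation: [3.141, -0.001, 0.126]
contact_force: [-0.2, 0.4, -2.6]
opening: 13.1
```

```bash
python3 -m crank '{"offset":[[0,0,0.001],[0,0,0.0015],[0,0,0.002],[0,0,0.0025],[0,0,0.0025]],"rot":[[0,0,0],[0,0,0],[0,0,0],[0,0,0],[0,0,0]],"gripper":[-1,-1,-1,-1,-1]}'
```

```text
time_s: 31.5
tcp_pos: [641.3, 189.7, 73.4]
orientation: [3.141, -0.001, 0.126]
contact_force: [-0.5, -0.2, -1.7]
opening: 12.6
```

```bash
python3 -m crank '{"offset":[[0,0,0.0005],[0,0,0.001],[0,0,0.0015],[0,0,0.002],[0,0,0.002]],"rot":[[0,0,0],[0,0,0],[0,0,0],[0,0,0],[0,0,0]],"gripper":[-1,-1,-1,-1,-1]}'
```

```text
time_s: 31.92
tcp_pos: [641.1, 189.8, 73.2]
orientation: [-3.141, -0.001, 0.126]
contact_force: [-5.2, -0.8, 7.8]
opening: 12.9
```

Seated: contact at TCP 73.2, against 73 to 74 expected. Release, rise and check.

```bash
python3 -m crank '{"offset":[[0,0,-0.001],[0,0,-0.001],[0,0,-0.001],[0,0,-0.001],[0,0,-0.001],[0,0,-0.01],[0,0,-0.03],[0,0,-0.06]],"rot":[[0,0,0],[0,0,0],[0,0,0],[0,0,0],[0,0,0],[0,0,0],[0,0,0],[0,0,0]],"gripper":[-0.6,-0.2,0,0,0,0,0,0]}';python3 -m crank '{"offset":[[0,0.01,-0.03],[0,0.03,-0.06],[0,0.05,-0.08],[0,0.06,-0.09],[0,0.06,-0.09],[0,0.06,-0.09]],"rot":[[0,0,0],[0,0,0],[0,0,0],[0,0,0],[0,0,0],[0,0,0]],"gripper":[0,0,0,0,0,0]}';python3 - <<'E'
from h import *
o,t,r=T(); s=snap('wrist','w14');st(); W=cloud(s)
q=W.reshape(-1,3); q=q[np.isfinite(q[:,0])&(abs(q[:,0]-641)<110)&(abs(q[:,1]-188)<120)]
k=q[abs(q[:,2]-61)<4]; print('top',len(k),np.median(k[:,2]),cv2.minAreaRect(k[:,:2].astype(np.float32)))
A=np.c_[k[:,:2]-k[:,:2].mean(0),np.ones(len(k))]; print('tilt',np.linalg.lstsq(A,k[:,2],rcond=None)[0])
s=snap('scene','s4'); snap('top','t4')
cv2.imwrite('pics/s4c.png',cv2.resize(s['p'][170:370,380:620,::-1],None,fx=3,fy=3))
E
```

```text
time_s: 32.58
tcp_pos: [639.1, 189.2, 131.3]
orientation: [3.14, 0.005, 0.126]
contact_force: [0.6, -0.1, -0.6]
opening: 42.8
time_s: 33.08
tcp_pos: [647.0, 130.0, 221.2]
orientation: [3.141, 0.005, 0.125]
contact_force: [0.2, 1.0, -1.5]
opening: 42.4
{'time_s': 33.133, 'joint_positions': [-0.687, 0.388, 0.592, 1.455, -0.217, 1.372, 0.042], 'tcp_pos': [646.183, 131.279, 219.842], 'orientation': [3.141, 0.007, 0.127], 'contact_force': [0.516, 0.864, -0.662], 'torque': [-0.005, 0.017, -0.007], 'opening': 42.564}
top 12150 61.17199010635551 ((641.515380859375, 189.20733642578125), (99.00721740722656, 142.14694213867188), 7.130151271820068)
tilt [-3.64300821e-04  7.18270850e-04  6.11761582e+01]
```

View pics/s4c.png

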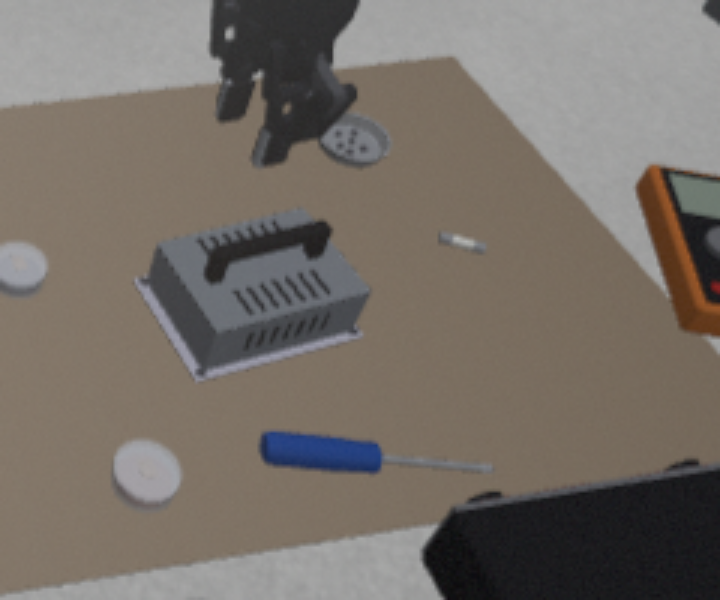

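The cover sits flush and square on the plate at (260,300). Its top is at z 61.2 (61 expected), tilt is under 0.001, and the dish at (357,140) is undisturbed. The robot is clear, so I'm handing in.

```bash
python3 -c "
from h import *
print(bot.finish_job())"
```

```text
the job is handed in; nothing more can be done
None
```

The power unit is back together in the order asked, and I handed the job in at about 33 s of the 125 s allowed. I seated the board with its transformer towards the clips, set the shielding can over the module, pushed the large fuse home, and lowered the leftmost cover on top.

**Last checks:**
- **Shielding can:** its top measured z 38.6 mm, against 38.4 expected, centred within about 1 mm of the module.
- **Fuse:** pushing met a firm stop at the seated height, at about 7 N. Depth put its top at about 46 mm, where 46.6 to 47.2 was expected. I read the difference as camera depth error, since the fuse was already on its stop.
- **Cover:** its top measured z 61.2 mm, against 61 expected, with tilt under 0.001 and the yaw matching the chassis. Its centre is within about 1.2 mm, inside the 4 mm of play.
- **Dish:** it stood clear of every move and looks undisturbed in the final picture; I did not measure its position again.

Contact forces read at the end of each move stayed under 10 N, but peaks in between were not recorded. The robot was touching nothing at the end. No check failed.

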